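# Pack the cool box for the sample courier

### The arm

A 6-joint arm with a two-finger parallel gripper is mounted at the origin on a cart in front of the work surface, level with it; the furniture and walls round the work are solid. World frame = base frame: x ahead of the robot, y to its left, z up, the work surface at z = 0. Lengths are in mm, angles in rad, forces in N, time in s.
With the tool pointing down it reaches from about 275 to 1000 mm from the base axis. Payload 8.4 kg.
Tool frame: the origin (TCP) lies midway between the tips of the shut fingers; the grasp point (between the pads) lies 19 mm behind it; z points along the fingers, y is the line along which they close (so a half turn about z gives the same grasp; the last joint's range is limited). The gripper opens to 85 mm and grips with 20 to 120 N. Pads are 22 mm wide; open, the fingers measure 114 mm over their backs; the gripper's body (76 mm by 85 mm) begins 54 mm behind the grasp point. The pads swing forward as they close: fully open they stand 13 mm farther back than shut.
Start: joints at [1.239, 0.353, 1.633, -0, 1.155, -0.002], TCP at [202.407, 591.32, 231.281] pointing down, gripper open.
Joint ranges: [-2.63, 2.63], [-0.92, 2.1], [0.06, 2.66], [-1.3, 4.44], [0, 2.69], [-3.02, 3.02]. Speed limits (rad/s): [2.22, 2.22, 2.79, 3.14, 3.14, 3.14].

### API

Orientations are given as [roll, pitch, yaw] about the fixed x, y, z axes, in that order (R = Rz(yaw) Ry(pitch) Rx(roll)).
In Python, from rig import telemetry, optics, r gives the robot as it stands.
- The arm moves only by the tool play_rows, never from a script. Its arguments are lists of equal length, an entry for each row: "dp": the shift along the tool's x, y, z in units of 40 mm (1.0 is 40 mm), a list of three; "rot": the turn, a rotation vector about the tool's x, y, z in units of 6 degrees (1.0 is 6 degrees), a list of three. In form: {"dp": [[tx, ty, tz], ...], "rot": [[ax, ay, az], ...]}. A call has 1 to 5 rows; each row is the pose to reach, as a shift and turn from the pose commanded when the call began, along the tool's axes at that moment; what a row does not reach only later rows make up. A row lasts 1/12 s, in which the tool goes at most 41.7 mm and 7.16 degrees, less where a joint would pass 70% of its speed; a pose out of reach is approached as far as the arm can. A call with a gripper value outside its range is refused whole. "fingers" is the opening, from 0 (shut) to 1 (fully open), set as the call begins (left out, the last holds). The fingers move at their own pace and stop on an object; "grip_force" is the grip in N (left out, the last holds). Time passes only in rows, so rows that repeat a pose let the fingers close. It gives the time, the measured TCP pose, the force, the opening and the grip force at its end, in the units of the state.
- telemetry.sense(): the state, without advancing time (a new reading comes with each control period).
- optics.grab_frame(name): name is "side" or "top" or "wrist"; returns a dict with "color" (420x560x3 uint8, red, green, blue), "mtx" (3x3 intrinsics, pixels), "R" (3x3) and "t" (3): a world point X has camera coordinates R X + t; the wrist camera has in their place "mount" (4x4, takes a point from camera to tool coordinates, whose origin is the TCP and whose axes are the flange's). Camera axes: x right, y down, z forward; pixel columns grow to the right and rows downward; lengths in mm; the calibration is good to about 2 mm. A picture is of the moment at which its call begins: read the wrist's pose just before it. There is no depth.
- r.sign_off(): hands the job in; it is judged then, once.
The state is a dict: "clock": time; "qpos": joint angles; "qvel": joint speeds; "joint_efforts": joint torques, N m; "eef_pos": TCP position; "tcp_rot": TCP orientation; "contact_force": force on the tool from outside, world axes, zero at the start; "wrist_torque": the same for the moment, N m; "opening": opening from 0.0 (shut) to 1.0 (fully open); "grasp_force": force on a finger pad.
Only numpy, scipy, OpenCV 4.12 (cv2) and the standard library are available. Lean on these libraries where they do the work, as an engineer would, in place of code of your own. Each camera call takes 0.05 s, during which the arm holds its last target. There are 200 camera calls.

### The job

Pack the open cool box for the sample courier: lay both blue ice bricks flat on its floor, then set the grey divider level on the two ledges above them, then lay every blood tube on the divider. Then shut the lid, and turn the red cam lever clockwise a quarter turn, until it stands square out from the box over the green mark and its cam clamps the lid down; do not overrun to the red mark. Leave the jar and the bottle alone.

Things in the scene. Friction and masses are not known exactly. Their poses are not given: they have to be found in the camera images.
- cool_box: Insulated courier box, dark blue, fixed; outer 210 x 124 mm (its x, y), inner 190 x 104 mm, rim (black gasket) 76 mm above the bench. Origin: centre of its underside; x along its length, y towards the latch side (hinge on -y, its line 66 mm from the middle, 76 mm up), z up. Inside, a ledge 16 mm deep crosses each end (x = +-79 to +-95 mm), its top 34 mm above the bench.
- box_floor (a point): Centre of the box's inner floor, 6 mm above the bench; 158 x 104 mm of floor are free between the ledges.
- lid_edge (a point): Middle of the lid's free edge, half way through its thickness, 126 mm from the hinge; a bevelled steel striker 30 mm long sits here, so pinch the edge 30 to 80 mm to either side of it. The lid passes the cam only while the lever is below about 0.5.
- lever_knob (a point): Centre of the upright round red knob at the lever's end: 18 mm diameter, 30 mm tall, from 100 to 130 mm above the bench (this point at 120 mm), 60 mm from the pivot. It can be gripped from above or pushed sideways, and may turn in the grip.
- cam_pivot (a point): On the lever's upright pivot axis, 83 mm to the box's +y from its middle, 100 mm above the bench. The bracket under it stands out to y = 116 mm (box frame), its top 74 mm above the bench. Turning takes about 2 N at the knob, 3 to 5 N when the cam bears.
- brick_a: Hard blue ice brick 64 x 88 x 24 mm (its x, y, z), waisted: over the middle 40 mm of its length it is only 40 mm wide (x), to be gripped there. Origin: centre of its underside. 0.15 kg.
- brick_b: Second ice brick, the same as brick_a.
- divider: Grey perforated divider plate 180 x 96 x 4 mm (its x, y, z) with an upright grip in the middle, 12 mm thick (x), 50 mm long (y), its top 32 mm above the plate's underside. Origin: centre of its underside. Either way round fits.
- tube_1: Capped blood tube with red cap lying on its side, 80 mm long (its y), 16 mm wide at the cap and 12 mm at the glass, 15 mm high. Origin: under its middle, at its lowest. It does not roll. Absent in some runs.
- tube_2: The same with violet cap. Absent in some runs.
- tube_3: The same with green cap. Absent in some runs.
- tube_4: The same with red cap. Absent in some runs.
- stain_jar: Bystander: glass staining jar with turquoise dye and black lid, 67 x 67 x 114 mm, origin at the centre of its underside.
- buffer_bottle: Bystander: small blue dropper bottle, 25 x 25 x 75 mm, origin at the centre of its underside.
- box_lid: White lid, a slab 206 x 122 x 16 mm, 0.25 kg, hinged along the box's -y side. Origin: middle of the hinge line; its x along the hinge, y towards its free edge, z out of its outer face, so z is upright when shut. It starts leaning back on its stop, 1.75 rad open; tipped below about 1.4 rad it falls shut. Pinch it across its 16 mm at the free edge, or push it from behind.
- cam_slide (a joint): Give of the cam's sprung carriage, m: 0 while the cam is clear of the lid; as the cam bears on the striker the carriage gives outward (box +y), about 3 mm by the green mark and 6 mm at the red one (4 N per mm).
- cam_lever (a joint): Angle of the red cam lever about its upright pivot, rad, growing clockwise from above: 0 along the box's -x, 1.57 square out along its +y over the green mark (latched), 2.0 at the red mark (overrun). Starts at 0 to 0.1. Its steel eccentric (radius 19 mm, 8 mm off the pivot) meets the shut lid's bevelled striker at about 1.2 and then presses it down and back. It stays where it is left.

How it is judged:
By the outcome, as a careful person would: the job done as asked, in the order asked, and still so for the second after the job is handed in, with the robot touching nothing.
Of tube_1, tube_2, tube_3, tube_4 only 2 to 4 are there at a start; the rules pass over those that are not, and their reading is None.
At some moment in a run one of tube_1, tube_2, tube_3, tube_4, brick_a, brick_b may be knocked a few centimetres aside while the robot is not near it.
Once in a run the grip may slacken for a moment while it holds something.
It also fails if it takes over 210 s, if anything falls off the work surface, if the arm or the gripper's body presses on something with over 40 N, if the wrist force passes 120 N, or if a joint passes its speed limit or range.

## Working session

There is one attempt and no reset: what is moved stays moved. The work goes in short steps, Python scripts to look and compute and a tool call to move; the robot and the scene stay as the last step left them, time stands still between calls to the robot, and variables do not carry over. Pictures are saved under pics/ and viewed, at most 14 in all, crops included, and the job is handed in when it is done.

Besides the shell and the picture viewer there is one more tool, called after "Emit:" in YAML: its name, and indented under it one key for each argument. play_rows: Moves the arm, as the interface text tells. Its arguments: {"type":"object","properties":{"dp":{"type":"array"},"rot":{"type":"array"},"fingers":{"type":"number"},"grip_force":{"type":"number"}},"required":["dp","rot"]}

```bash
mkdir -p pics; ls
cat > h.py <<'E'
import numpy as np, cv2
from scipy.spatial.transform import Rotation as Ro
from rig import telemetry, optics, r
def cam(name):
    s=telemetry.sense(); f=optics.grab_frame(name); K=np.array(f["mtx"])
    if name=="wrist":
        M=np.array(f["mount"]); T=np.eye(4); T[:3,:3]=Ro.from_euler('xyz',s["tcp_rot"]).as_matrix(); T[:3,3]=s["eef_pos"]
        W=np.linalg.inv(T@M); R,t=W[:3,:3],W[:3,3]
    else: R,t=np.array(f["R"]),np.array(f["t"])
    return f["color"],K,R,np.ravel(t)
def save(c,n,sc=1): cv2.imwrite("pics/"+n,cv2.resize(c[:,:,::-1],None,fx=sc,fy=sc))
def onz(uv,c,z):
    _,K,R,t=c; uv=np.atleast_2d(uv).astype(float)
    d=(np.linalg.inv(K)@np.c_[uv,np.ones(len(uv))].T).T@R; o=-R.T@t
    return o+d*((z-o[2])/d[:,2])[:,None]
def proj(X,c):
    _,K,R,t=c; p=(K@(R@np.atleast_2d(X).T+t[:,None])).T; return p[:,:2]/p[:,2:]
def mv(target,yaw=None,rot=None):
    "shift/turn units from current pose to world target"
    s=telemetry.sense(); R=Ro.from_euler('xyz',s["tcp_rot"])
    G=R if rot is None and yaw is None else (Ro.from_euler('xyz',rot) if rot is not None else Ro.from_euler('xyz',[np.pi,0,yaw]))
    dp=R.inv().apply(np.array(target)-s["eef_pos"])/40; rv=(R.inv()*G).as_rotvec(degrees=True)/6
    print("dp",dp.round(3),"rot",rv.round(2)); return dp,rv
E
python3 - <<'E'
from h import *
print(telemetry.sense())
for n in("top","side","wrist"):
    c=cam(n); save(c[0],n+"0.png",1.4); np.savez(f"/tmp/{n}0.npz",*c); print(n,-c[2].T@c[3],c[2][2])
E
```

```text
pics
{'clock': 0.0, 'qpos': array([ 1.23856021e+00,  3.53643032e-01,  1.63413771e+00, -5.28189252e-06,
        1.15523814e+00, -2.39391324e-03]), 'qvel': array([ 0.00018149,  0.00024314,  0.00037479, -0.00155836, -0.00052604,
        0.00124224]), 'joint_efforts': array([-2.45624142e-03, -6.05246258e+01, -3.42067981e+01, -3.14418203e-04,
        9.27915884e-03,  5.13361556e-06]), 'eef_pos': array([202.27138862, 590.84489132, 230.56336471]), 'tcp_rot': array([-3.14016642e+00,  1.41502773e-06,  2.81175259e+00]), 'contact_force': array([-0.51767711,  0.32449034, -1.12067162]), 'wrist_torque': array([-0.03419056, -0.00108231,  0.00608331]), 'grasp_force': 0.0, 'opening': 1.000327571136446}
top [ 418.34154115  -16.34634749 1100.16166915] [ 0.10548037  0.00276275 -0.99441755]
side [305.77307893 865.34473213 593.20041609] [ 0.21332395 -0.86134005 -0.46107073]
wrist [134.75399816 614.78157646 373.64123388] [ 0.26986721 -0.09432135 -0.95826676]
```

View pics/top0.png

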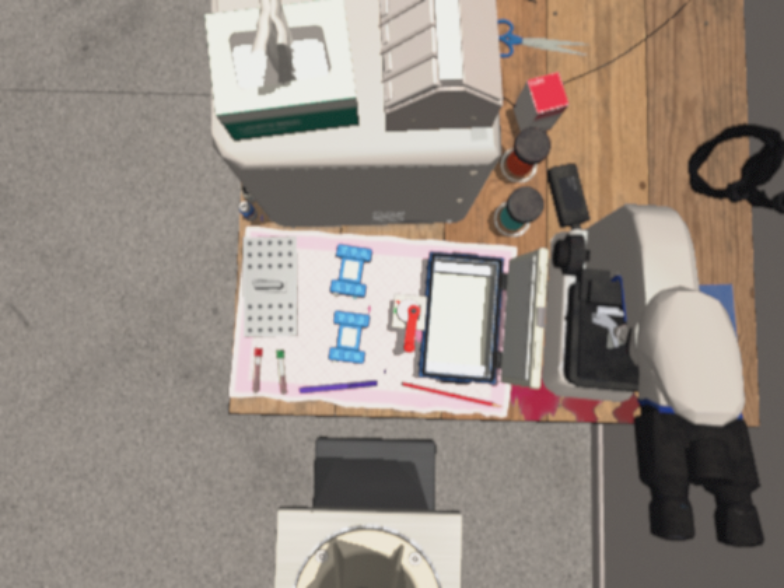

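View pics/side0.png

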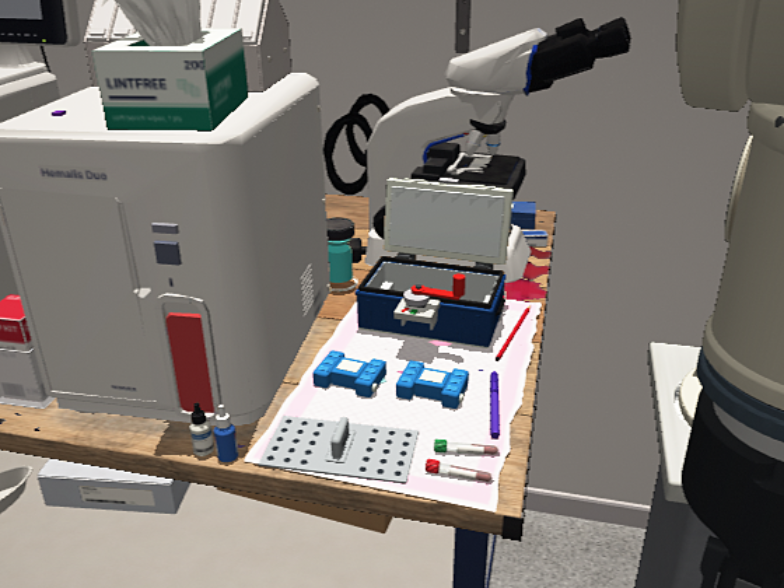

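The top view shows the box at right-centre with its latch side facing world +y and the lever along -x. The two bricks sit at about (350,270) and (350,336), and the divider is at (270,285) with its grip across. There are two tubes, red and green, at (258,368) and (281,370). Next I'll measure these.

```bash
cat >> h.py <<'E'
def blobs(c,lo,hi,z,roi=None,amin=30,op=0):
    hsv=cv2.cvtColor(c[0],cv2.COLOR_RGB2HSV); m=cv2.inRange(hsv,lo,hi)
    if roi is not None:
        k=np.zeros_like(m); k[roi[1]:roi[3],roi[0]:roi[2]]=1; m=m*k
    if op: m=cv2.morphologyEx(m,cv2.MORPH_CLOSE,np.ones((op,op)))
    out=[]
    for q in cv2.findContours(m,cv2.RETR_EXTERNAL,cv2.CHAIN_APPROX_NONE)[0]:
        if cv2.contourArea(q)<amin: continue
        P=onz(q[:,0,:],c,z)[:,:2].astype(np.float32)
        out.append((cv2.minAreaRect(P),cv2.boundingRect(q)))
    return out
def show(n,bs):
    for (p,s,a),b in bs: print(n,np.round(p,1),np.round(s,1),round(a,1),b)
E
python3 - <<'E'
from h import *
d=np.load("/tmp/top0.npz"); c=[d[k] for k in d]
show("blue",blobs(c,(95,110,120),(115,255,255),20,(160,150,290,290),op=5))
show("divider",blobs(c,(0,0,90),(180,40,205),4,(170,160,220,245),op=7))
show("grn",blobs(c,(50,100,60),(85,255,255),12,(160,230,220,290),4))
show("red",blobs(c,(0,130,100),(8,255,255),12,(160,230,220,290),4))
show("red2",blobs(c,(172,130,100),(180,255,255),12,(160,230,220,290),4))
show("lever",blobs(c,(0,180,120),(8,255,255),130,(270,200,310,260)))
show("box",blobs(c,(100,40,0),(140,255,110),76,(290,170,362,280),200,3))
save(c[0][150:300,150:400],"crop.png",3.1)
E
```

```text
blue [449.   44.3] [59.6 83. ] 84.0 (235, 223, 29, 36)
blue [565.6  44.4] [59.9 84.6] 81.9 (236, 175, 29, 37)
divider [537.3 191.3] [182.9  96.2] 5.8 (172, 169, 41, 72)
grn [416.7 164. ] [7.4 4.9] 2.4 (199, 251, 3, 4)
red2 [418.2 202.1] [7.3 7.4] 1.4 (183, 250, 4, 4)
lever [456.7 -57.9] [11.7 59.2] 83.7 (289, 223, 9, 28)
```

View pics/crop.png

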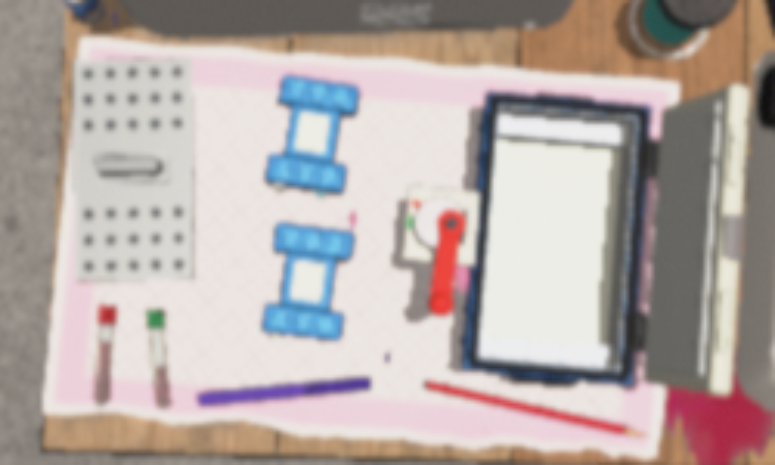

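The crop confirms that the bricks' long axes lie along world x, so they need a quarter turn. The box outline runs from about (490,95) to (630,380), slightly yawed. Next I'll take a wrist view over the box.

Run:
```python
from h import *
d=np.load("/tmp/top0.npz"); c=[d[k] for k in d]
cr=np.array([[490,95],[648,108],[468,370],[630,380]])/3.1+150
print(onz(cr,c,76).round(1)); ctr=onz(cr,c,76).mean(0); print(ctr, c[1])
d=np.load("/tmp/wrist0.npz"); w=[d[k] for k in d]; print(w[1])
mv([ctr[0],ctr[1]-10,330],yaw=np.pi/2)
```

```text
[[ 590.8  -93.1   76. ]
 [ 583.8 -212.8   76. ]
 [ 384.1  -80.2   76. ]
 [ 379.7 -200.4   76. ]]
[ 484.61461352 -146.62513032   76.        ] [[441.42872977   0.         273.48857779]
 [  0.         441.42872977 206.83777054]
 [  0.           0.           1.        ]]
[[354.36560304   0.         282.57357215]
 [  0.         354.36560304 219.90278198]
 [  0.           0.           1.        ]]
dp [-12.731 -15.399  -2.465] rot [-1.000e-02  1.000e-02  1.185e+01]
```

Emit:
play_rows:
  dp:
    - [-0.64, -0.77, -0.12]
    - [-1.28, -1.54, -0.25]
    - [-1.91, -2.31, -0.37]
    - [-2.55, -3.08, -0.5]
    - [-3.18, -3.85, -0.62]
  rot:
    - [0, 0, 0]
    - [0, 0, 0]
    - [0, 0, 0]
    - [0, 0, 0]
    - [0, 0, 0]

```text
clock: 0.57
eef_pos: [273.0, 402.6, 256.0]
tcp_rot: [-3.141, 0.0, 2.812]
contact_force: [0.9, -0.3, -0.1]
opening: 1.004
grasp_force: 0.0
```

Emit:
play_rows:
  dp:
    - [-0.64, -0.77, -0.12]
    - [-1.28, -1.54, -0.25]
    - [-1.91, -2.31, -0.37]
    - [-2.55, -3.08, -0.5]
    - [-3.18, -3.85, -0.62]
  rot:
    - [0, 0, 0]
    - [0, 0, 0]
    - [0, 0, 0]
    - [0, 0, 0]
    - [0, 0, 0]

```text
clock: 0.98
eef_pos: [343.4, 215.7, 281.2]
tcp_rot: [3.141, 0.0, 2.812]
contact_force: [0.8, 0.3, 0.4]
opening: 0.999
grasp_force: 0.0
```

Emit:
play_rows:
  dp:
    - [-0.64, -0.77, -0.12]
    - [-1.28, -1.54, -0.25]
    - [-1.91, -2.31, -0.37]
    - [-2.55, -3.08, -0.5]
    - [-3.18, -3.85, -0.62]
  rot:
    - [0, 0, 1]
    - [0, 0, 2]
    - [0, 0, 3]
    - [0, 0, 4]
    - [0, 0, 5]

```text
clock: 1.4
eef_pos: [413.9, 28.6, 306.1]
tcp_rot: [3.141, 0.0, 2.283]
contact_force: [1.7, 0.3, -0.5]
opening: 0.998
grasp_force: 0.0
```

Run:
```python
from h import *
print(telemetry.sense()["eef_pos"]); mv([484.6,-156.6,330],yaw=np.pi/2)
```

```text
[413.94686566  28.60615176 306.1305197 ]
dp [-4.659 -1.688 -0.596] rot [0.01 0.   6.8 ]
```

Emit:
play_rows:
  dp:
    - [-0.93, -0.34, -0.12]
    - [-1.86, -0.68, -0.24]
    - [-2.8, -1.01, -0.36]
    - [-3.73, -1.35, -0.48]
    - [-4.66, -1.69, -0.6]
  rot:
    - [0, 0, 1.1]
    - [0, 0, 2.2]
    - [0, 0, 3.3]
    - [0, 0, 4.4]
    - [0, 0, 5.5]

```text
clock: 1.82
eef_pos: [485.5, -156.4, 329.8]
tcp_rot: [3.142, -0.0, 1.706]
contact_force: [1.0, 0.4, 0.8]
opening: 0.997
grasp_force: 0.0
```

Emit:
play_rows:
  dp:
    - [0, 0, 0]
    - [0, 0, 0]
    - [0, 0, 0]
    - [0, 0, 0]
  rot:
    - [0, 0, 0.7]
    - [0, 0, 1.3]
    - [0, 0, 1.3]
    - [0, 0, 1.3]

```text
clock: 2.15
eef_pos: [485.2, -154.3, 329.4]
tcp_rot: [-3.141, -0.0, 1.578]
contact_force: [0.2, 0.7, 0.0]
opening: 1.003
grasp_force: 0.0
```

Run:
```python
from h import *
s=telemetry.sense();print(s["eef_pos"],s["tcp_rot"])
c=cam("wrist"); save(c[0],"w1.png",1.4); np.savez("/tmp/w1.npz",*c); print(-c[2].T@c[3])
```

```text
[ 485.17456218 -154.25860678  329.38638898] [-3.14097955e+00 -2.47070659e-04  1.57790984e+00]
[485.86806034 -81.50329307 472.43088384]
```

View pics/w1.png

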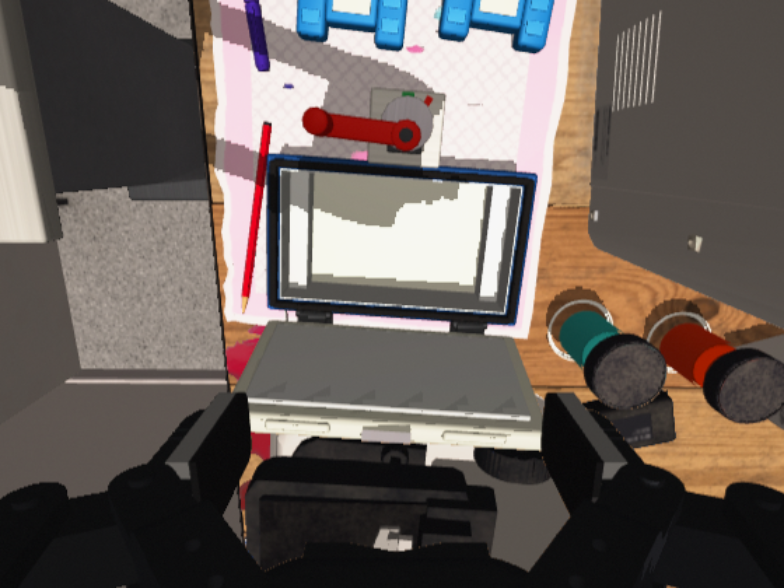

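The wrist view shows the rim corners at about (267,157), (537,175), (517,325) and (268,310). The knob is at (318,120) and the pivot at (405,133).

Run:
```python
from h import *
d=np.load("/tmp/w1.npz"); c=[d[k] for k in d]
g=cv2.cvtColor(c[0],cv2.COLOR_RGB2GRAY)
def fit(pts,z=76):
    P=onz(np.array(pts)/1.4,c,z)[:,:2]; print(P.round(1).tolist())
    x=P[1]-P[0]+P[2]-P[3]; y=P[0]-P[3]+P[1]-P[2]
    print("ctr",P.mean(0).round(1),"yaw x",np.degrees(np.arctan2(x[1],x[0])).round(2),"yaw y",np.degrees(np.arctan2(-y[0],y[1])).round(2),np.linalg.norm(x)/2,np.linalg.norm(y)/2)
fit([(267,157),(537,175),(517,325),(268,310)])
fit([(281,169),(523,184),(507,312),(280,299)])
# dark rim mask
m=cv2.inRange(cv2.cvtColor(c[0],cv2.COLOR_RGB2HSV),(0,0,0),(180,255,45)); m[:108]=0;m[236:]=0;m[:,:185]=0;m[:,392:]=0
n,l,st,_=cv2.connectedComponentsWithStats(m); i=1+np.argmax(st[1:,4]); print(st[i])
q=cv2.findContours((l==i).astype(np.uint8),cv2.RETR_CCOMP,cv2.CHAIN_APPROX_NONE)[0]
for k in q:
    if cv2.contourArea(k)>3000: print(cv2.contourArea(k),cv2.minAreaRect(onz(k[:,0],c,76)[:,:2].astype(np.float32)))
print("knob",onz([318/1.4,120/1.4],c,130),"pivot",onz([405/1.4,133/1.4],c,104))
show("blue",blobs(c,(95,110,120),(115,255,255),20,(200,0,400,50),op=5))
```

```text
[[387.4, -80.0], [595.0, -91.9], [588.9, -214.1], [380.0, -202.3]]
ctr [ 487.8 -147.1] yaw x -3.26 yaw y -3.16 208.58145424887823 122.40625746169653
[[397.6, -88.8], [584.7, -98.8], [579.7, -202.7], [390.6, -192.7]]
ctr [ 488.1 -145.7] yaw x -3.04 yaw y -3.32 188.37134605438257 104.1011136200249
[ 192  114  189  122 3306]
19071.5 ((486.8199157714844, -151.576171875), (129.39471435546875, 204.8917999267578), 86.45234680175781)
16354.5 ((487.07623291015625, -146.3815155029297), (109.71807098388672, 193.85086059570312), 86.262939453125)
knob [[435.37178543 -57.08264298 130.        ]] pivot [[492.22232361 -63.37182106 104.        ]]
blue [566.1  24.8] [90.9 34.5] 0.4 (314, 0, 82, 35)
blue [448.9  25.1] [89.  32.4] 0.4 (212, 0, 79, 33)
```

Emit:
play_rows:
  dp:
    - [1, 0, 0.1]
    - [2, 0, 0.2]
    - [3, 0, 0.3]
    - [4, 0, 0.4]
    - [5, 0, 0.5]
  rot:
    - [0, 0, 0]
    - [0, 0, 0]
    - [0, 0, 0]
    - [0, 0, 0]
    - [0, 0, 0]

```text
clock: 2.62
eef_pos: [483.7, 47.9, 309.8]
tcp_rot: [3.141, -0.0, 1.579]
contact_force: [1.6, 1.0, 0.6]
opening: 1.0
grasp_force: 0.0
```

Emit:
play_rows:
  dp:
    - [0.8, 0, 0.2]
    - [1.1, 0, 0.3]
    - [1.1, 0, 0.3]
    - [1.1, 0, 0.3]
    - [1.1, 0, 0.3]
  rot:
    - [0, 0, 0]
    - [0, 0, 0]
    - [0, 0, 0]
    - [0, 0, 0]
    - [0, 0, 0]

```text
clock: 3.03
eef_pos: [484.2, 89.0, 297.9]
tcp_rot: [3.141, 0.001, 1.577]
contact_force: [0.1, -0.0, 0.5]
opening: 1.002
grasp_force: 0.0
```

Run:
```python
from h import *
s=telemetry.sense();print(s["eef_pos"],s["tcp_rot"])
c=cam("wrist"); save(c[0],"w2.png",1.4); np.savez("/tmp/w2.npz",*c)
show("blue",blobs(c,(95,110,100),(115,255,255),24,amin=400,op=5))
show("div",blobs(c,(0,0,90),(180,30,215),4,amin=3000,op=7))
show("grn",blobs(c,(50,100,60),(85,255,255),10,amin=20))
show("red2",blobs(c,(172,130,100),(180,255,255),10,amin=20))
show("red",blobs(c,(0,130,100),(8,255,255),10,amin=20))
```

```text
[484.16629681  89.01740022 297.93654819] [3.14133010e+00 5.51757429e-04 1.57706044e+00]
blue [565.6  44.8] [62.5 89.1] 82.4 (311, 186, 78, 57)
blue [450.3  44.4] [62.3 86.6] 84.1 (218, 186, 74, 56)
div [500.  -71.3] [ 98.1 171.8] 53.0 (233, 256, 128, 76)
div [256.9 -57.5] [195.5  81.8] 36.5 (57, 218, 97, 103)
div [358.1 183.5] [827.1 352.8] 32.1 (0, 0, 560, 344)
grn [495.8 -73.9] [ 9.5 10.6] 0.5 (286, 292, 8, 8)
grn [416.5 164.4] [14.8 14.2] 7.8 (217, 105, 14, 14)
red2 [ 348.9 -249.3] [29.9 20.9] 86.4 (183, 392, 15, 17)
red2 [ 356.4 -128.5] [158.8   8. ] 78.5 (180, 280, 21, 97)
red2 [419.6 202.1] [13.9 13.7] 0.3 (219, 70, 13, 14)
red [ 413.5 -140.4] [23.9 21.2] 0.3 (222, 331, 18, 14)
red [ 464.  -121.5] [26.7 86.2] 84.1 (236, 316, 62, 21)
red [511.3 -77.6] [14.5  6. ] 62.9 (297, 294, 9, 10)
```

View pics/w2.png

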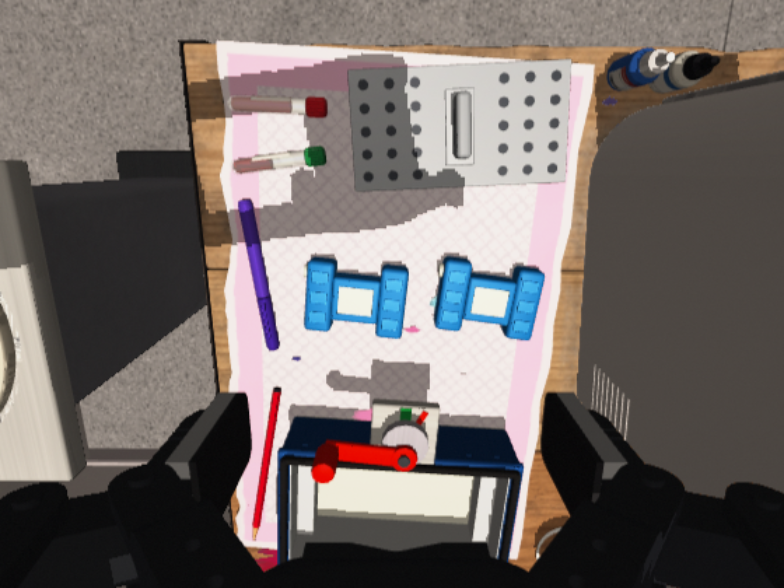

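Both bricks are clear at about (355,300) and (490,300), with long axes near world x. The divider is at (460,125), and the tubes are at (280,105) and (280,160). I'm picking brick_b first.

Run:
```python
from h import *
mv([565.6,44.8,120],yaw=np.radians(172.4))
```

```text
dp [-1.106  2.025  4.452] rot [ 0.000e+00  1.000e-02 -1.368e+01]
```

Emit:
play_rows:
  dp:
    - [-0.2, 0.4, 0.4]
    - [-0.4, 0.8, 0.8]
    - [-0.6, 1.2, 1.2]
    - [-0.9, 1.6, 1.6]
    - [-1.1, 2.02, 2]
  rot:
    - [0, 0, -1]
    - [0, 0, -2]
    - [0, 0, -3]
    - [0, 0, -4]
    - [0, 0, -5]

```text
clock: 3.5
eef_pos: [566.0, 43.7, 217.3]
tcp_rot: [3.141, 0.001, 2.103]
contact_force: [-0.3, 0.1, -0.6]
opening: 1.003
grasp_force: 0.0
```

Emit:
play_rows:
  dp:
    - [0, 0, 0.4]
    - [0, 0, 0.8]
    - [0, 0, 1.2]
    - [0, 0, 1.6]
    - [0, 0, 2]
  rot:
    - [0, 0, -1]
    - [0, 0, -2]
    - [0, 0, -3]
    - [0, 0, -4]
    - [0, 0, -5]

```text
clock: 3.92
eef_pos: [565.5, 44.4, 137.3]
tcp_rot: [3.141, 0.001, 2.627]
contact_force: [-0.4, -0.3, -0.6]
opening: 1.002
grasp_force: 0.0
```

Emit:
play_rows:
  dp:
    - [0, 0, 0]
    - [0, 0, 0]
    - [0, 0, 0]
    - [0, 0, 0]
    - [0, 0, 0]
  rot:
    - [0, 0, -1]
    - [0, 0, -2]
    - [0, 0, -3]
    - [0, 0, -3.7]
    - [0, 0, -3.7]

```text
clock: 4.33
eef_pos: [565.5, 44.6, 138.0]
tcp_rot: [-3.141, 0.0, 3.013]
contact_force: [-0.3, 0.3, -0.5]
opening: 1.006
grasp_force: 0.0
```

Run:
```python
from h import *
s=telemetry.sense();print(s["eef_pos"],s["tcp_rot"],s["qpos"])
mv([565.6,44.8,2],yaw=np.radians(172.4))
```

```text
[565.48909452  44.63688985 137.97272021] [-3.14145434e+00  4.82334189e-04  3.01252756e+00] [ 7.62685561e-02  3.71299270e-01  1.84115466e+00 -2.91885725e-04
  9.28694746e-01 -1.36528789e+00]
dp [-1.000e-03  5.000e-03  3.399e+00] rot [-0.    0.    0.03]
```

Emit:
play_rows:
  dp:
    - [0, 0, 0.9]
    - [0, 0, 1.8]
    - [0, 0, 2.7]
    - [0, 0, 3.4]
    - [0, 0, 3.4]
  rot:
    - [0, 0, 0]
    - [0, 0, 0]
    - [0, 0, 0]
    - [0, 0, 0]
    - [0, 0, 0]

```text
clock: 4.75
eef_pos: [561.5, 44.8, -3.0]
tcp_rot: [-3.14, -0.008, 3.007]
contact_force: [-1.5, -0.5, -0.4]
opening: 0.996
grasp_force: 0.0
```

Emit:
play_rows:
  dp:
    - [0, 0, 0]
    - [0, 0, 0]
    - [0, 0, 0]
    - [0, 0, 0]
    - [0, 0, 0]
  rot:
    - [0, 0, 0]
    - [0, 0, 0]
    - [0, 0, 0]
    - [0, 0, 0]
    - [0, 0, 0]
  fingers: 0.2
  grip_force: 70

```text
clock: 5.17
eef_pos: [566.9, 46.2, 4.0]
tcp_rot: [3.141, 0.004, 3.01]
contact_force: [-1.2, -1.0, 7.2]
opening: 0.449
grasp_force: 71.2
```

Emit:
play_rows:
  dp:
    - [0, 0, 0]
    - [0, 0, 0]
    - [0, 0, -0.5]
    - [0, 0, -1.2]
    - [0, 0, -2]
  rot:
    - [0, 0, 0]
    - [0, 0, 0]
    - [0, 0, 0]
    - [0, 0, 0]
    - [0, 0, 0]

```text
clock: 5.58
eef_pos: [564.4, 46.1, 82.8]
tcp_rot: [-3.141, -0.001, 3.011]
contact_force: [0.6, 0.3, -0.3]
opening: 0.452
grasp_force: 70.7
```

Emit:
play_rows:
  dp:
    - [0, 0, -0.8]
    - [0, 0, -1.6]
    - [0, 0, -2.4]
    - [0, 0, -2.4]
    - [0, 0, -2.4]
  rot:
    - [0, 0, 0]
    - [0, 0, 0]
    - [0, 0, 0]
    - [0, 0, 0]
    - [0, 0, 0]

```text
clock: 6.0
eef_pos: [566.7, 46.3, 180.9]
tcp_rot: [3.14, 0.006, 3.011]
contact_force: [-0.9, -0.8, -1.1]
opening: 0.452
grasp_force: 70.8
```

```bash
cat >> h.py <<'E'
BC=np.array([488.0,-146.4]); BY=np.radians(-3.2)
def box(x,y): return BC+np.array([x*np.cos(BY)-y*np.sin(BY),x*np.sin(BY)+y*np.cos(BY)])
E
python3 - <<'E'
from h import *
c=cam("wrist"); save(c[0],"w3.png",1)
p=box(38,0); print(p); mv([*p,180],yaw=np.radians(86.8))
E
```

```text
[ 525.94074904 -148.52121719]
dp [ 0.344 -4.955 -0.027] rot [ 0.02  0.02 14.28]
```

View pics/w3.png

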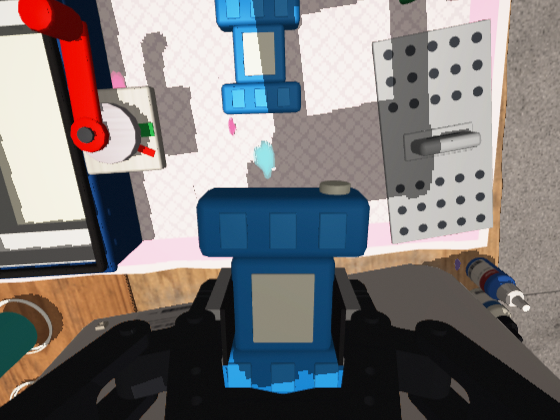

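Brick_b is held squarely at its waist (image centre). I'm carrying it over the box and turning it on the way.

Emit:
play_rows:
  dp:
    - [0.2, -0.9, 0]
    - [0.35, -1.9, 0]
    - [0.35, -2.9, 0]
    - [0.35, -3.9, 0]
    - [0.35, -4.92, 0]
  rot:
    - [0, 0, 1]
    - [0, 0, 2]
    - [0, 0, 3]
    - [0, 0, 4]
    - [0, 0, 5]

```text
clock: 6.47
eef_pos: [524.0, -148.3, 176.4]
tcp_rot: [-3.141, -0.002, 2.483]
contact_force: [0.8, -0.4, -1.0]
opening: 0.451
grasp_force: 70.9
```

Emit:
play_rows:
  dp:
    - [0, 0, 0.2]
    - [0, 0, 0.4]
    - [0, 0, 0.6]
    - [0, 0, 0.8]
    - [0, 0, 1]
  rot:
    - [0, 0, 1]
    - [0, 0, 2]
    - [0, 0, 3]
    - [0, 0, 4]
    - [0, 0, 5]

```text
clock: 6.88
eef_pos: [524.3, -147.0, 135.9]
tcp_rot: [-3.14, -0.002, 1.958]
contact_force: [0.2, -0.5, -0.7]
opening: 0.45
grasp_force: 71.0
```

Emit:
play_rows:
  dp:
    - [0, 0, 0]
    - [0, 0, 0]
    - [0, 0, 0]
    - [0, 0, 0]
    - [0, 0, 0]
  rot:
    - [0, 0, 1]
    - [0, 0, 2]
    - [0, 0, 3]
    - [0, 0, 4.3]
    - [0, 0, 4.3]

```text
clock: 7.3
eef_pos: [524.5, -146.8, 136.3]
tcp_rot: [-3.139, -0.001, 1.507]
contact_force: [-0.1, -0.2, -0.9]
opening: 0.452
grasp_force: 71.0
```

Emit:
play_rows:
  dp:
    - [0, 0, 0]
    - [0, 0, 0]
    - [0, 0, 0]
  rot:
    - [0, 0, 0]
    - [0, 0, 0]
    - [0, 0, 0]

```text
clock: 7.55
eef_pos: [525.3, -147.0, 137.3]
tcp_rot: [-3.141, -0.0, 1.516]
contact_force: [-0.2, 0.0, -2.1]
opening: 0.449
grasp_force: 71.0
```

Run:
```python
from h import *
s=telemetry.sense();print(s["eef_pos"],s["tcp_rot"],s["qpos"],s["opening"])
c=cam("wrist"); save(c[0],"w4.png",1); np.savez("/tmp/w4.npz",*c)
p=box(38,0); mv([*p,9],yaw=np.radians(86.8))
```

```text
[ 525.33497869 -147.02271106  137.32381275] [-3.14094142e+00 -1.34438078e-04  1.51613770e+00] [-2.75625633e-01  3.42683708e-01  1.88745472e+00 -1.46236093e-05
  9.12119096e-01 -2.20958097e-01] 0.4488315557313699
dp [-0.036  0.016  3.211] rot [-0. -0.  0.]
```

View pics/w4.png

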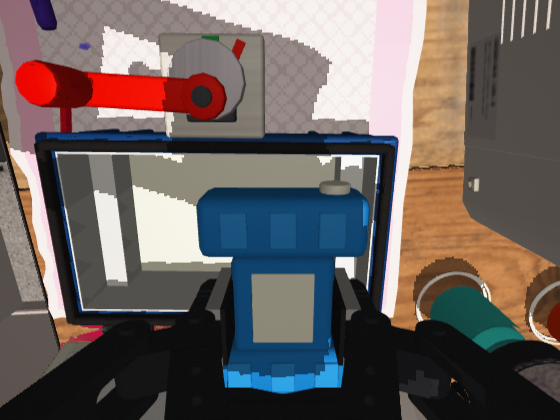

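Run:
```python
from h import *
d=np.load("/tmp/w4.npz"); c=[d[k] for k in d]
P=onz([[205,196],[365,200],[236,262],[330,262],[240,350]],c,137.3+22); R=np.array([[np.cos(BY),np.sin(BY)],[-np.sin(BY),np.cos(BY)]])
print(((P[:,:2]-BC)@R.T).round(1))
```

```text
[[ 11.3  46.9]
 [ 67.3  45.5]
 [ 21.2  21.9]
 [ 56.   22. ]
 [ 21.4 -16.2]]
```

Emit:
play_rows:
  dp:
    - [-0.02, 0, 0.6]
    - [-0.02, 0.01, 1.2]
    - [-0.02, 0.01, 1.7]
    - [-0.02, 0.01, 2.2]
    - [-0.02, 0.01, 2.5]
  rot:
    - [0, 0, 0]
    - [0, 0, 0]
    - [0, 0, 0]
    - [0, 0, 0]
    - [0, 0, 0]

```text
clock: 8.02
eef_pos: [525.0, -147.7, 35.8]
tcp_rot: [-3.14, -0.0, 1.515]
contact_force: [-0.1, 0.5, -1.9]
opening: 0.454
grasp_force: 71.0
```

Emit:
play_rows:
  dp:
    - [0, 0, 0]
    - [0, 0, 0.3]
    - [0, 0, 0.6]
    - [0, 0, 0.7]
    - [0, 0, 0.7]
  rot:
    - [0, 0, 0]
    - [0, 0, 0]
    - [0, 0, 0]
    - [0, 0, 0]
    - [0, 0, 0]

```text
clock: 8.43
eef_pos: [524.3, -147.6, 9.5]
tcp_rot: [-3.139, -0.001, 1.513]
contact_force: [-7.7, 0.8, 2.9]
opening: 0.451
grasp_force: 73.8
```

Emit:
play_rows:
  dp:
    - [0, 0, 0]
    - [0, 0, 0]
    - [0, 0, 0]
  rot:
    - [0, 0, 0]
    - [0, 0, 0]
    - [0, 0, 0]

```text
clock: 8.68
eef_pos: [524.4, -147.7, 9.6]
tcp_rot: [-3.139, -0.0, 1.514]
contact_force: [-7.5, 0.7, 3.2]
opening: 0.45
grasp_force: 73.6
```

Run:
```python
from h import *
s=telemetry.sense();print(s["eef_pos"],s["contact_force"],s["wrist_torque"])
c=cam("wrist"); save(c[0],"w5.png",1); np.savez("/tmp/w5.npz",*c)
```

```text
[ 524.42425733 -147.67749372    9.56296901] [-7.48392895  0.67999249  3.19213043] [-0.00396197  0.53134016 -0.10600216]
```

View pics/w5.png

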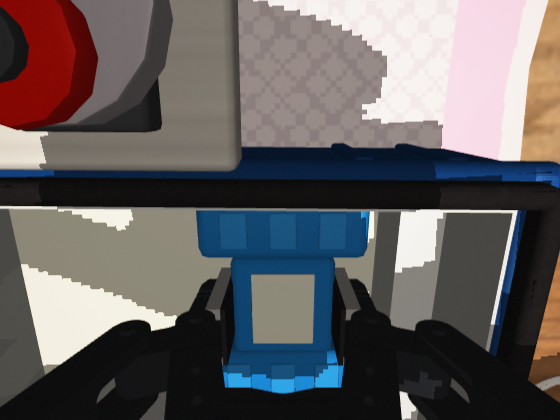

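Emit:
play_rows:
  dp:
    - [0, -0.05, -0.03]
    - [0, -0.1, -0.03]
    - [0, -0.1, 0]
    - [0, -0.1, 0]
    - [0, -0.1, 0]
  rot:
    - [0, 0, 0]
    - [0, 0, 0]
    - [0, 0, 0]
    - [0, 0, 0]
    - [0, 0, 0]

```text
clock: 9.15
eef_pos: [522.3, -147.8, 9.7]
tcp_rot: [3.141, 0.0, 1.513]
contact_force: [0.0, -0.4, -1.7]
opening: 0.45
grasp_force: 73.5
```

Emit:
play_rows:
  dp:
    - [0, -0.03, 0]
    - [0, -0.03, 0.03]
    - [0, -0.03, 0.05]
    - [0, -0.03, 0.05]
  rot:
    - [0, 0, 0]
    - [0, 0, 0]
    - [0, 0, 0]
    - [0, 0, 0]

```text
clock: 9.48
eef_pos: [521.0, -147.7, 9.4]
tcp_rot: [3.141, 0.0, 1.513]
contact_force: [-7.2, 2.0, 24.7]
opening: 0.454
grasp_force: 76.8
```

Emit:
play_rows:
  dp:
    - [0, 0, 0]
    - [0, 0, 0]
    - [0, 0, 0]
    - [0, 0, 0]
  rot:
    - [0, 0, 0]
    - [0, 0, 0]
    - [0, 0, 0]
    - [0, 0, 0]
  fingers: 0.53

```text
clock: 9.82
eef_pos: [520.8, -147.6, 7.5]
tcp_rot: [-3.142, -0.0, 1.513]
contact_force: [0.2, 0.4, 0.6]
opening: 0.528
grasp_force: 0.0
```

Emit:
play_rows:
  dp:
    - [0, 0, -0.3]
    - [0, 0, -1]
    - [0, 0, -2]
    - [0, 0, -3]
    - [0, 0, -4]
  rot:
    - [0, 0, 0]
    - [0, 0, 0]
    - [0, 0, 0]
    - [0, 0, 0]
    - [0, 0, 0]

```text
clock: 10.23
eef_pos: [520.2, -147.5, 169.9]
tcp_rot: [-3.141, -0.0, 1.513]
contact_force: [0.8, 0.0, -0.3]
opening: 0.532
grasp_force: 0.0
```

Run:
```python
from h import *
mv([447,44.4,210],yaw=np.radians(174.1))
```

```text
dp [ 4.684 -2.103 -1.   ] rot [-0.000e+00 -1.000e-02 -1.457e+01]
```

Emit:
play_rows:
  dp:
    - [0.94, -0.42, -0.2]
    - [1.88, -0.84, -0.4]
    - [2.8, -1.26, -0.6]
    - [3.75, -1.68, -0.8]
    - [4.68, -2.1, -1]
  rot:
    - [0, 0, -1]
    - [0, 0, -2]
    - [0, 0, -3]
    - [0, 0, -4]
    - [0, 0, -5]
  fingers: 1

```text
clock: 10.65
eef_pos: [446.8, 44.7, 208.7]
tcp_rot: [3.141, 0.0, 2.041]
contact_force: [1.0, -0.4, -0.4]
opening: 1.002
grasp_force: 0.0
```

Emit:
play_rows:
  dp:
    - [0, 0, 0]
    - [0, 0, 0]
    - [0, 0, 0]
    - [0, 0, 0]
    - [0, 0, 0]
  rot:
    - [0, 0, -1]
    - [0, 0, -2]
    - [0, 0, -3]
    - [0, 0, -4]
    - [0, 0, -5]

```text
clock: 11.07
eef_pos: [447.7, 43.6, 208.3]
tcp_rot: [3.141, 0.0, 2.566]
contact_force: [-0.8, 0.8, -0.9]
opening: 1.0
grasp_force: 0.0
```

Emit:
play_rows:
  dp:
    - [0, 0, 0]
    - [0, 0, 0]
    - [0, 0, 0]
    - [0, 0, 0]
    - [0, 0, 0]
  rot:
    - [0, 0, -1]
    - [0, 0, -2]
    - [0, 0, -3]
    - [0, 0, -4]
    - [0, 0, -4.57]

```text
clock: 11.48
eef_pos: [447.7, 43.4, 208.2]
tcp_rot: [3.142, 0.0, 3.045]
contact_force: [-0.4, 0.2, 0.7]
opening: 1.0
grasp_force: 0.0
```

Emit:
play_rows:
  dp:
    - [0, 0, 0]
    - [0, 0, 0]
    - [0, 0, 0]
  rot:
    - [0, 0, 0]
    - [0, 0, 0]
    - [0, 0, 0]

```text
clock: 11.73
eef_pos: [447.9, 43.4, 207.9]
tcp_rot: [3.142, 0.0, 3.037]
contact_force: [-0.2, -0.7, -0.3]
opening: 1.003
grasp_force: 0.0
```

Run:
```python
from h import *
c=cam("wrist"); save(c[0],"w6.png",1); np.savez("/tmp/w6.npz",*c)
show("blue",blobs(c,(95,110,100),(115,255,255),24,amin=400,op=5))
c=cam("top"); save(c[0][150:300,150:400],"t6.png",3)
show("blue",blobs(c,(95,110,100),(115,255,255),22,(160,150,370,290),amin=150,op=5))
mv([450.3,44.4,2],yaw=np.radians(174.1))
```

```text
blue [ 523.7 -157.4] [74.1 62.9] 86.9 (53, 256, 80, 59)
blue [469.4  41.6] [62.4 45.9] 84.0 (251, 192, 65, 47)
blue [414.1  33.6] [34.9 17.3] 84.0 (249, 149, 39, 20)
blue [ 521.  -147.1] [86.7 59.8] 86.8 (310, 200, 37, 27)
dp [-0.057  0.031  5.143] rot [-0.    0.   -0.01]
```

View pics/t6.png

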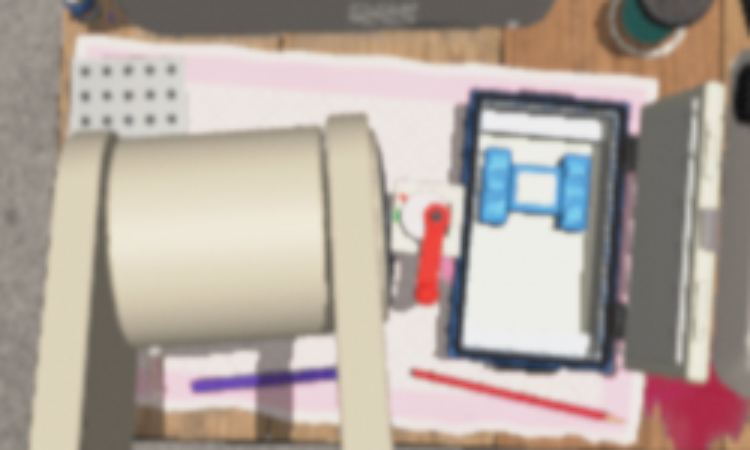

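Brick_b lies flat and square at (535,188) in the crop, and brick_a hasn't moved. I'm picking brick_a.

Emit:
play_rows:
  dp:
    - [-0.06, 0.03, 0.9]
    - [-0.06, 0.03, 1.8]
    - [-0.06, 0.03, 2.7]
    - [-0.06, 0.03, 3.6]
    - [-0.06, 0.03, 4.3]
  rot:
    - [0, 0, 0]
    - [0, 0, 0]
    - [0, 0, 0]
    - [0, 0, 0]
    - [0, 0, 0]

```text
clock: 12.25
eef_pos: [449.6, 44.3, 33.5]
tcp_rot: [-3.141, -0.001, 3.038]
contact_force: [-0.6, 0.1, -0.6]
opening: 0.998
grasp_force: 0.0
```

Emit:
play_rows:
  dp:
    - [0, 0, 0.3]
    - [0, 0, 0.6]
    - [0, 0, 0.84]
    - [0, 0, 0.84]
  rot:
    - [0, 0, 0]
    - [0, 0, 0]
    - [0, 0, 0]
    - [0, 0, 0]

```text
clock: 12.58
eef_pos: [449.5, 44.3, 0.5]
tcp_rot: [-3.141, -0.002, 3.038]
contact_force: [-0.4, 0.6, -0.0]
opening: 1.002
grasp_force: 0.0
```

Emit:
play_rows:
  dp:
    - [0, 0, 0]
    - [0, 0, 0]
    - [0, 0, 0]
    - [0, 0, 0]
    - [0, 0, 0]
  rot:
    - [0, 0, 0]
    - [0, 0, 0]
    - [0, 0, 0]
    - [0, 0, 0]
    - [0, 0, 0]
  fingers: 0.2
  grip_force: 70

```text
clock: 13.0
eef_pos: [451.1, 44.4, 3.0]
tcp_rot: [3.141, 0.002, 3.039]
contact_force: [-2.3, 0.1, 10.2]
opening: 0.45
grasp_force: 70.7
```

Emit:
play_rows:
  dp:
    - [0, 0, 0]
    - [0, 0, -0.4]
    - [0, 0, -1.2]
    - [0, 0, -2]
    - [0, 0, -2.8]
  rot:
    - [0, 0, 0]
    - [0, 0, 0]
    - [0, 0, 0]
    - [0, 0, 0]
    - [0, 0, 0]

```text
clock: 13.42
eef_pos: [449.9, 44.3, 115.4]
tcp_rot: [-3.141, -0.001, 3.039]
contact_force: [0.9, 0.2, -1.1]
opening: 0.455
grasp_force: 71.0
```

Emit:
play_rows:
  dp:
    - [0, 0, -0.8]
    - [0, 0, -1.6]
    - [0, 0, -1.6]
    - [0, 0, -1.6]
  rot:
    - [0, 0, 0]
    - [0, 0, 0]
    - [0, 0, 0]
    - [0, 0, 0]

```text
clock: 13.75
eef_pos: [451.6, 44.5, 179.9]
tcp_rot: [3.141, 0.005, 3.039]
contact_force: [-0.2, -0.3, -2.1]
opening: 0.452
grasp_force: 71.3
```

Run:
```python
from h import *
p=box(-36,0); print(p); mv([*p,180],yaw=np.radians(86.8))
```

```text
[ 452.05613249 -144.39042582]
dp [-4.950e-01 -4.696e+00 -4.000e-03] rot [ 0.04  0.03 14.55]
```

Emit:
play_rows:
  dp:
    - [-0.1, -0.94, 0]
    - [-0.2, -1.88, 0]
    - [-0.3, -2.8, 0]
    - [-0.4, -3.75, 0]
    - [-0.48, -4.68, 0]
  rot:
    - [0, 0, 1]
    - [0, 0, 2]
    - [0, 0, 3]
    - [0, 0, 4]
    - [0, 0, 5]

```text
clock: 14.17
eef_pos: [449.1, -145.2, 176.5]
tcp_rot: [-3.141, -0.002, 2.511]
contact_force: [0.8, 0.8, -2.3]
opening: 0.453
grasp_force: 71.3
```

Emit:
play_rows:
  dp:
    - [0, 0, 0.1]
    - [0, 0, 0.2]
    - [0, 0, 0.3]
    - [0, 0, 0.4]
    - [0, 0, 0.5]
  rot:
    - [0, 0, 1]
    - [0, 0, 2]
    - [0, 0, 3]
    - [0, 0, 4]
    - [0, 0, 5]

```text
clock: 14.58
eef_pos: [449.0, -143.6, 156.0]
tcp_rot: [-3.139, -0.002, 1.986]
contact_force: [-0.0, 0.3, -1.4]
opening: 0.452
grasp_force: 71.4
```

Emit:
play_rows:
  dp:
    - [0, 0, 0]
    - [0, 0, 0]
    - [0, 0, 0]
    - [0, 0, 0]
    - [0, 0, 0]
  rot:
    - [0, 0, 1]
    - [0, 0, 2]
    - [0, 0, 3]
    - [0, 0, 4.2]
    - [0, 0, 4.55]

```text
clock: 15.0
eef_pos: [449.1, -143.4, 156.2]
tcp_rot: [-3.139, -0.001, 1.508]
contact_force: [-0.0, 0.0, -1.8]
opening: 0.45
grasp_force: 71.4
```

Emit:
play_rows:
  dp:
    - [0, 0, 0]
    - [0, 0, 0]
    - [0, 0, 0]
  rot:
    - [0, 0, 0]
    - [0, 0, 0]
    - [0, 0, 0]

```text
clock: 15.25
eef_pos: [449.8, -143.6, 157.1]
tcp_rot: [-3.14, -0.0, 1.517]
contact_force: [0.6, -0.1, -1.7]
opening: 0.451
grasp_force: 71.4
```

Run:
```python
from h import *
s=telemetry.sense();print(s["eef_pos"],s["opening"])
p=box(-36,0); mv([*p,9.5],yaw=np.radians(86.8))
c=cam("wrist"); np.savez("/tmp/w7.npz",*c)
R=np.array([[np.cos(BY),np.sin(BY)],[-np.sin(BY),np.cos(BY)]])
for a,b in blobs(c,(95,110,60),(118,255,255),s["eef_pos"][2]+22,amin=400,op=5): print(((cv2.boxPoints(a)-BC)@R.T).round(1).tolist())
```

```text
[ 449.77626959 -143.6082709   157.14361684] 0.4513740358400843
dp [-0.018  0.063  3.691] rot [-0.01 -0.    0.02]
[[-70.0, -37.7], [21.7, -38.6], [22.7, 62.4], [-69.0, 63.3]]
[[-73.3, 60.5], [37.4, 64.7], [37.1, 72.5], [-73.6, 68.3]]
```

Emit:
play_rows:
  dp:
    - [-0.03, 0.06, 0.6]
    - [-0.03, 0.06, 1.2]
    - [-0.03, 0.06, 1.9]
    - [-0.03, 0.06, 2.5]
    - [-0.03, 0.06, 2.9]
  rot:
    - [0, 0, 0]
    - [0, 0, 0]
    - [0, 0, 0]
    - [0, 0, 0]
    - [0, 0, 0]

```text
clock: 15.72
eef_pos: [451.6, -144.8, 39.8]
tcp_rot: [-3.14, -0.001, 1.516]
contact_force: [0.7, 0.1, -1.7]
opening: 0.45
grasp_force: 71.4
```

Emit:
play_rows:
  dp:
    - [0, 0, 0.2]
    - [0, 0, 0.4]
    - [0, 0, 0.6]
    - [0, 0, 0.77]
    - [0, 0, 0.77]
  rot:
    - [0, 0, 0]
    - [0, 0, 0]
    - [0, 0, 0]
    - [0, 0, 0]
    - [0, 0, 0]

```text
clock: 16.13
eef_pos: [452.5, -145.1, 10.5]
tcp_rot: [-3.141, -0.0, 1.516]
contact_force: [-0.6, -0.4, -0.9]
opening: 0.449
grasp_force: 71.4
```

Emit:
play_rows:
  dp:
    - [0, 0, 0]
    - [0, 0, 0]
    - [0, 0, 0]
  rot:
    - [0, 0, 0]
    - [0, 0, 0]
    - [0, 0, 0]

```text
clock: 16.38
eef_pos: [453.2, -145.3, 11.7]
tcp_rot: [3.141, 0.0, 1.515]
contact_force: [0.1, 0.6, -1.3]
opening: 0.45
grasp_force: 71.4
```

Emit:
play_rows:
  dp:
    - [0, 0, 0.03]
    - [0, 0, 0.06]
    - [0, 0, 0.06]
  rot:
    - [0, 0, 0]
    - [0, 0, 0]
    - [0, 0, 0]

```text
clock: 16.63
eef_pos: [453.0, -145.2, 9.1]
tcp_rot: [3.141, 0.0, 1.515]
contact_force: [-0.3, 0.7, 2.2]
opening: 0.448
grasp_force: 71.9
```

Emit:
play_rows:
  dp:
    - [0, 0, 0]
    - [0, 0, 0]
    - [0, 0, 0]
    - [0, 0, 0]
  rot:
    - [0, 0, 0]
    - [0, 0, 0]
    - [0, 0, 0]
    - [0, 0, 0]
  fingers: 0.54

```text
clock: 16.97
eef_pos: [452.7, -145.2, 8.8]
tcp_rot: [3.142, 0.0, 1.515]
contact_force: [0.2, 0.9, -1.9]
opening: 0.536
grasp_force: 0.0
```

Emit:
play_rows:
  dp:
    - [0, 0, -0.3]
    - [0, 0, -1]
    - [0, 0, -2]
    - [0, 0, -3]
    - [0, 0, -4]
  rot:
    - [0, 0, 0]
    - [0, 0, 0]
    - [0, 0, 0]
    - [0, 0, 0]
    - [0, 0, 0]

```text
clock: 17.38
eef_pos: [452.0, -144.9, 170.3]
tcp_rot: [-3.141, -0.0, 1.515]
contact_force: [1.8, -0.0, -0.8]
opening: 0.541
grasp_force: 0.0
```

Run:
```python
from h import *
d=np.load("/tmp/w2.npz"); c=[d[k] for k in d]
P=onz(np.array([(348,69),(571,59),(565,182),(355,191)])/1.4,c,4)[:,:2]; print(P.round(1).tolist(),P.mean(0))
v=P[1]-P[0]+P[2]-P[3]; print(np.degrees(np.arctan2(v[1],v[0])),cv2.minAreaRect(P.astype(np.float32)))
print("grip",onz(np.array([[453,92],[470,92],[470,158],[453,158]])/1.4,c,32).round(1))
mv([P.mean(0)[0],P.mean(0)[1],180],yaw=np.radians(90)+np.arctan2(v[1],v[0]))
```

```text
[[446.4, 231.3], [624.8, 239.7], [629.9, 144.3], [450.3, 135.8]] [537.8608313  187.76225151]
2.7017336439989488 ((537.84765625, 187.7953643798828), (179.78382873535156, 95.64051818847656), 2.723280906677246)
grip [[528.4 211.4  32. ]
 [541.4 211.4  32. ]
 [543.7 163.4  32. ]
 [530.3 163.3  32. ]]
dp [ 8.424  1.681 -0.242] rot [-0.01 -0.   -0.98]
```

Emit:
play_rows:
  dp:
    - [0.95, 0.19, 0]
    - [1.9, 0.38, 0]
    - [2.9, 0.57, 0]
    - [3.8, 0.76, 0]
    - [4.8, 0.95, 0]
  rot:
    - [0, 0, -0.2]
    - [0, 0, -0.4]
    - [0, 0, -0.6]
    - [0, 0, -0.8]
    - [0, 0, -0.98]
  fingers: 0.7

```text
clock: 17.8
eef_pos: [501.3, 45.9, 169.0]
tcp_rot: [3.141, 0.0, 1.619]
contact_force: [0.7, -0.1, 0.6]
opening: 0.703
grasp_force: 0.0
```

Emit:
play_rows:
  dp:
    - [0.9, 0.1, 0.2]
    - [1.8, 0.2, 0.4]
    - [2.7, 0.3, 0.6]
    - [3.5, 0.36, 0.8]
    - [3.5, 0.36, 1]
  rot:
    - [0, 0, 0]
    - [0, 0, 0]
    - [0, 0, 0]
    - [0, 0, 0]
    - [0, 0, 0]

```text
clock: 18.22
eef_pos: [509.5, 189.9, 128.5]
tcp_rot: [3.14, -0.002, 1.621]
contact_force: [-0.8, -0.1, -0.1]
opening: 0.704
grasp_force: 0.0
```

Emit:
play_rows:
  dp:
    - [0, 0, 0]
    - [0, 0, 0]
    - [0, 0, 0]
  rot:
    - [0, 0, 0]
    - [0, 0, 0]
    - [0, 0, 0]

```text
clock: 18.47
eef_pos: [509.0, 184.0, 128.9]
tcp_rot: [-3.141, 0.0, 1.617]
contact_force: [0.0, -0.2, 0.5]
opening: 0.701
grasp_force: 0.0
```

Run:
```python
from h import *
s=telemetry.sense();print(s["eef_pos"],s["opening"])
mv([537,187.6,7],yaw=np.radians(92.7))
c=cam("wrist"); save(c[0],"w8.png",1); np.savez("/tmp/w8.npz",*c)
c=cam("top"); show("blue",blobs(c,(95,110,100),(115,255,255),24,(290,150,370,290),amin=150,op=5))
```

```text
[508.97417699 183.99060428 128.91532441] 0.7007584016070132
dp [0.059 0.705 3.048] rot [-0.    0.   -0.01]
blue [ 487.6 -144.5] [ 87.  126.5] 86.6 (308, 200, 39, 54)
```

View pics/w8.png

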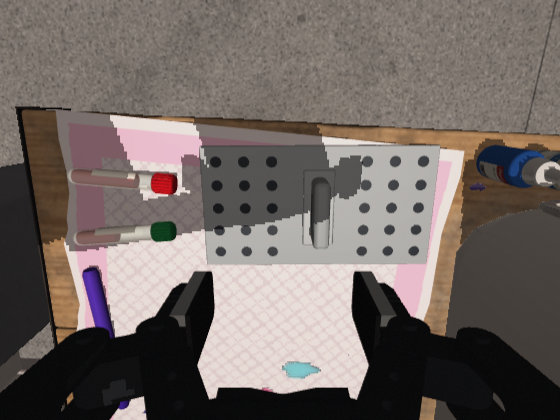

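Brick pair measures 87 x 126.5 mm, flat and centred. In this view the divider spans (202,146) to (427,264), with its grip at (321,213).

Run:
```python
from h import *
d=np.load("/tmp/w8.npz"); c=[d[k] for k in d]
P=onz(np.array([(201,146),(439,145.5),(427,265),(207,264.5)]),c,4)[:,:2]; print(P.round(1).tolist(),P.mean(0),cv2.minAreaRect(P.astype(np.float32)))
print("grip",onz(np.array([[313,178],[329,178],[329,248],[313,248]]),c,32).mean(0))
mv([537.5,187.6,7],yaw=np.radians(92.6))
```

```text
[[447.3, 231.2], [623.8, 239.7], [630.6, 143.7], [450.3, 135.8]] [537.98377143 187.58858881] ((538.3300170898438, 187.8031768798828), (180.43588256835938, 96.26042938232422), 2.4984512329101562)
grip [536.84732733 190.67621059  32.        ]
dp [0.059 0.705 3.058] rot [ 0.01 -0.    0.  ]
```

Emit:
play_rows:
  dp:
    - [0.08, 0.7, 0.3]
    - [0.08, 0.7, 0.9]
    - [0.08, 0.7, 1.7]
    - [0.08, 0.7, 2.4]
    - [0.08, 0.7, 3.06]
  rot:
    - [0, 0, 0]
    - [0, 0, 0]
    - [0, 0, 0]
    - [0, 0, 0]
    - [0, 0, 0]

```text
clock: 18.98
eef_pos: [537.3, 188.4, 5.6]
tcp_rot: [3.141, -0.0, 1.616]
contact_force: [1.4, -0.4, 0.1]
opening: 0.696
grasp_force: 0.0
```

Emit:
play_rows:
  dp:
    - [0, 0, 0]
    - [0, 0, 0]
    - [0, 0, 0]
    - [0, 0, 0]
    - [0, 0, 0]
  rot:
    - [0, 0, 0]
    - [0, 0, 0]
    - [0, 0, 0]
    - [0, 0, 0]
    - [0, 0, 0]

```text
clock: 19.4
eef_pos: [538.2, 189.8, 8.2]
tcp_rot: [3.139, -0.001, 1.618]
contact_force: [-0.0, -0.4, 0.7]
opening: 0.697
grasp_force: 0.0
```

Emit:
play_rows:
  dp:
    - [0, 0, 0]
    - [0, 0, 0]
    - [0, 0, 0]
    - [0, 0, 0]
    - [0, 0, 0]
  rot:
    - [0, 0, 0]
    - [0, 0, 0]
    - [0, 0, 0]
    - [0, 0, 0]
    - [0, 0, 0]
  fingers: 0
  grip_force: 70

```text
clock: 19.82
eef_pos: [537.2, 189.6, 6.8]
tcp_rot: [3.141, -0.0, 1.618]
contact_force: [-1.2, -0.4, 5.6]
opening: 0.124
grasp_force: 69.4
```

Emit:
play_rows:
  dp:
    - [0, 0, 0]
    - [0, 0, 0]
    - [0, 0, -0.5]
    - [0, 0, -1.2]
    - [0, 0, -2]
  rot:
    - [0, 0, 0]
    - [0, 0, 0]
    - [0, 0, 0]
    - [0, 0, 0]
    - [0, 0, 0]

```text
clock: 20.23
eef_pos: [535.4, 189.0, 85.7]
tcp_rot: [-3.138, 0.001, 1.618]
contact_force: [1.8, 0.7, -1.2]
opening: 0.125
grasp_force: 68.3
```

Emit:
play_rows:
  dp:
    - [0, 0, -0.8]
    - [0, 0, -1.6]
    - [0, 0, -2.4]
    - [0, 0, -2.4]
    - [0, 0, -2.4]
  rot:
    - [0, 0, 0]
    - [0, 0, 0]
    - [0, 0, 0]
    - [0, 0, 0]
    - [0, 0, 0]

```text
clock: 20.65
eef_pos: [537.9, 189.9, 184.1]
tcp_rot: [3.138, -0.001, 1.618]
contact_force: [0.0, 0.6, -0.5]
opening: 0.126
grasp_force: 68.6
```

Run:
```python
from h import *
s=telemetry.sense();print(s["eef_pos"],s["opening"],s["contact_force"],s["wrist_torque"])
c=cam("wrist"); save(c[0],"w9.png",1); np.savez("/tmp/w9.npz",*c)
mv([*box(0,0),180],yaw=np.radians(86.8))
```

```text
[537.90367187 189.8816247  184.13756212] 0.12645374500807385 [ 0.04690786  0.62002744 -0.51928195] [ 0.04295949  0.01653401 -0.02976115]
dp [-8.33  -1.614  0.058] rot [ 0.01 -0.    0.98]
```

View pics/w9.png

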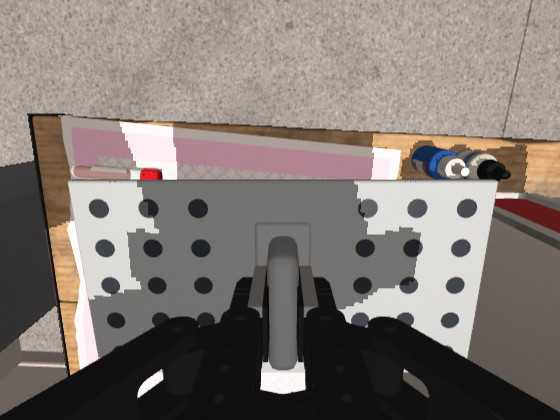

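The divider is held level and square, with its far edge running (70,182) to (496,181). I'll compute its offset in the tool frame.

Run:
```python
from h import *
d=np.load("/tmp/w9.npz"); c=[d[k] for k in d]; s=telemetry.sense()
P=onz([[70,182],[496,181]],c,184.1-7+4); R=Ro.from_euler('xyz',s["tcp_rot"])
L=R.inv().apply(P-s["eef_pos"]); print(L.round(1),np.degrees(np.arctan2(L[1,0]-L[0,0],L[1,1]-L[0,1])))
```

```text
[[ 46.1 -86.1   1.3]
 [ 46.3  91.5   1.4]] 0.07257636826111363
```

Run:
```python
from h import *
C=[]
for f in("/tmp/top0.npz",):
    d=np.load(f); c=[d[k] for k in d]
    g=cv2.cvtColor(c[0],cv2.COLOR_RGB2GRAY); 
    # rim band: profile along box x at several box y offsets, and along y
    def prof(axis,off):
        ts=np.arange(-125,125.1,0.5) if axis==0 else np.arange(-80,80,.5)
        X=np.array([[*(box(t,off) if axis==0 else box(off,t)),76] for t in ts]); uv=proj(X,c).astype(np.float32)
        v=cv2.remap(g,uv[:,0].reshape(1,-1),uv[:,1].reshape(1,-1),cv2.INTER_LINEAR)[0].astype(float); return ts,v
    for ax,offs in((0,(-30,-10,10,30)),(1,(-70,-40,40,70))):
        L=[]
        for o in offs:
            t,v=prof(ax,o); h=100 if ax==0 else 57
            res=[]
            for s in(-1,1):
                k=np.abs(t-s*h)<14; w=np.clip(110-v[k],0,None); res.append((t[k]*w).sum()/w.sum())
            L.append(res)
        print(ax,np.round(L,1).tolist(),"mid",np.mean(L).round(2))
```

```text
0 [[-103.7, 96.3], [-105.6, 98.5], [-105.4, 98.7], [-104.5, 98.1]] mid -3.45
1 [[-59.5, 61.4], [-54.9, 60.4], [-55.6, 60.3], [-61.1, 60.1]] mid 1.39
```

Run:
```python
from h import *
mv([487.3,-144.5,180],yaw=np.radians(86.8))
```

```text
dp [-8.282 -1.63   0.058] rot [ 0.01 -0.    0.98]
```

Emit:
play_rows:
  dp:
    - [-0.9, -0.17, 0]
    - [-1.8, -0.35, 0]
    - [-2.6, -0.5, 0]
    - [-3.4, -0.65, 0]
    - [-4.2, -0.8, 0]
  rot:
    - [0, 0, 0]
    - [0, 0, 0]
    - [0, 0, 0]
    - [0, 0, 0]
    - [0, 0, 0]

```text
clock: 21.12
eef_pos: [511.0, 18.8, 180.3]
tcp_rot: [-3.138, -0.0, 1.618]
contact_force: [-0.2, 0.0, -1.8]
opening: 0.126
grasp_force: 68.5
```

Emit:
play_rows:
  dp:
    - [-0.9, -0.17, 0]
    - [-1.8, -0.35, 0]
    - [-2.6, -0.5, 0]
    - [-3.4, -0.65, 0]
    - [-4.09, -0.82, 0]
  rot:
    - [0, 0, 0.2]
    - [0, 0, 0.4]
    - [0, 0, 0.6]
    - [0, 0, 0.8]
    - [0, 0, 0.98]

```text
clock: 21.53
eef_pos: [486.2, -146.4, 180.5]
tcp_rot: [-3.139, -0.001, 1.514]
contact_force: [1.2, 1.0, -0.9]
opening: 0.124
grasp_force: 68.5
```

Emit:
play_rows:
  dp:
    - [0, 0, 0.3]
    - [0, 0, 0.7]
    - [0, 0, 1]
    - [0, 0, 1]
    - [0, 0, 1]
  rot:
    - [0, 0, 0]
    - [0, 0, 0]
    - [0, 0, 0]
    - [0, 0, 0]
    - [0, 0, 0]

```text
clock: 21.95
eef_pos: [486.3, -144.4, 140.6]
tcp_rot: [-3.138, -0.001, 1.515]
contact_force: [0.8, 0.4, -0.3]
opening: 0.124
grasp_force: 68.4
```

Run:
```python
from h import *
s=telemetry.sense();print(s["eef_pos"],s["opening"])
mv([487.3,-144.5,95],yaw=np.radians(86.8))
c=cam("wrist"); save(c[0],"w10.png",1); np.savez("/tmp/w10.npz",*c)
P=onz([[70,182],[496,181]],c,s["eef_pos"][2]-3); R=np.array([[np.cos(BY),np.sin(BY)],[-np.sin(BY),np.cos(BY)]])
print(((P[:,:2]-BC)@R.T).round(1))
```

```text
[ 486.34731596 -144.38889645  140.6090744 ] 0.12420363144871516
dp [-0.003  0.029  1.14 ] rot [-0.04 -0.01  0.  ]
[[-89.5  47.6]
 [ 88.1  48.1]]
```

View pics/w10.png

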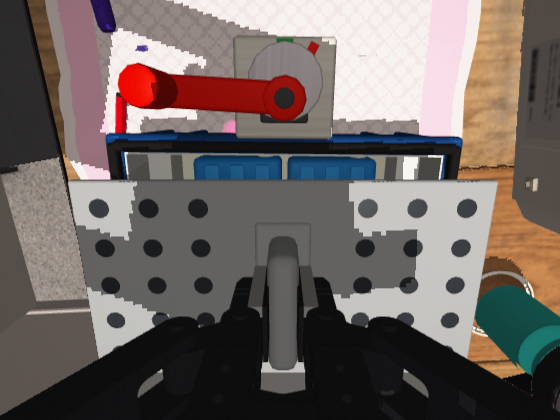

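The divider is centred over the rim: rim columns run 107–462, divider columns 70–496. Both bricks are visible below it, so I'm lowering it.

Emit:
play_rows:
  dp:
    - [0, 0.03, 0.4]
    - [0, 0.03, 0.9]
    - [0, 0.03, 1.3]
    - [0, 0.03, 1.7]
    - [0, 0.03, 1.8]
  rot:
    - [0, 0, 0]
    - [0, 0, 0]
    - [0, 0, 0]
    - [0, 0, 0]
    - [0, 0, 0]

```text
clock: 22.42
eef_pos: [488.1, -144.3, 68.9]
tcp_rot: [-3.139, -0.001, 1.516]
contact_force: [-1.9, 0.9, -1.5]
opening: 0.123
grasp_force: 68.5
```

Emit:
play_rows:
  dp:
    - [0, 0, 0]
    - [0, 0, 0.15]
    - [0, 0, 0.3]
    - [0, 0, 0.4]
    - [0, 0, 0.4]
  rot:
    - [0, 0, 0]
    - [0, 0, 0]
    - [0, 0, 0]
    - [0, 0, 0]
    - [0, 0, 0]

```text
clock: 22.83
eef_pos: [488.7, -144.8, 53.9]
tcp_rot: [-3.141, -0.0, 1.515]
contact_force: [-0.3, 0.1, -1.7]
opening: 0.128
grasp_force: 68.5
```

Emit:
play_rows:
  dp:
    - [0, -0.02, 0.1]
    - [0, -0.02, 0.2]
    - [0, -0.02, 0.28]
    - [0, -0.02, 0.28]
    - [0, -0.02, 0.28]
  rot:
    - [0, 0, 0]
    - [0, 0, 0]
    - [0, 0, 0]
    - [0, 0, 0]
    - [0, 0, 0]

```text
clock: 23.25
eef_pos: [488.0, -144.8, 42.9]
tcp_rot: [-3.141, -0.0, 1.515]
contact_force: [-0.2, -0.2, -1.3]
opening: 0.125
grasp_force: 68.5
```

Emit:
play_rows:
  dp:
    - [0, 0, 0.02]
    - [0, 0, 0.04]
    - [0, 0, 0.04]
  rot:
    - [0, 0, 0]
    - [0, 0, 0]
    - [0, 0, 0]

```text
clock: 23.5
eef_pos: [488.2, -144.8, 41.5]
tcp_rot: [3.141, 0.0, 1.515]
contact_force: [-0.2, -0.1, -1.5]
opening: 0.128
grasp_force: 68.5
```

Emit:
play_rows:
  dp:
    - [0, 0, 0.02]
    - [0, 0, 0.05]
    - [0, 0, 0.05]
  rot:
    - [0, 0, 0]
    - [0, 0, 0]
    - [0, 0, 0]

```text
clock: 23.75
eef_pos: [488.3, -144.8, 40.8]
tcp_rot: [3.141, 0.0, 1.515]
contact_force: [-4.6, 1.7, 17.7]
opening: 0.126
grasp_force: 71.4
```

Emit:
play_rows:
  dp:
    - [0, 0, 0]
    - [0, 0, 0]
    - [0, 0, 0]
    - [0, 0, 0]
  rot:
    - [0, 0, 0]
    - [0, 0, 0]
    - [0, 0, 0]
    - [0, 0, 0]
  fingers: 0.4

```text
clock: 24.08
eef_pos: [488.2, -144.8, 39.5]
tcp_rot: [3.142, 0.0, 1.515]
contact_force: [-0.7, 0.0, 0.1]
opening: 0.393
grasp_force: 0.0
```

Emit:
play_rows:
  dp:
    - [0, 0, -0.3]
    - [0, 0, -1]
    - [0, 0, -2]
    - [0, 0, -3]
    - [0, 0, -4]
  rot:
    - [0, 0, 0]
    - [0, 0, 0]
    - [0, 0, 0]
    - [0, 0, 0]
    - [0, 0, 0]

```text
clock: 24.5
eef_pos: [487.6, -144.7, 201.0]
tcp_rot: [-3.141, -0.0, 1.515]
contact_force: [1.2, -0.4, -0.6]
opening: 0.403
grasp_force: 0.0
```

Emit:
play_rows:
  dp:
    - [0, 0, 0]
    - [0, 0, 0]
    - [0, 0, 0]
  rot:
    - [0, 0, 0]
    - [0, 0, 0]
    - [0, 0, 0]

```text
clock: 24.75
eef_pos: [487.8, -144.7, 199.2]
tcp_rot: [-3.141, -0.0, 1.515]
contact_force: [-0.2, -0.1, -0.4]
opening: 0.402
grasp_force: 0.0
```

Run:
```python
from h import *
s=telemetry.sense();print(s["eef_pos"],s["opening"])
c=cam("wrist"); save(c[0],"w11.png",1); np.savez("/tmp/w11.npz",*c)
d=np.load("/tmp/w8.npz"); c=[d[k] for k in d]
# tubes from the w8 view: cap end / tail end
for n,p in (("red",[[177,184],[71,177]]),("grn",[[176,231],[75,239]])):
    P=onz(p,c,8)[:,:2]; v=P[0]-P[1]; print(n,P.round(1).tolist(),P.mean(0).round(1),np.linalg.norm(v),np.degrees(np.arctan2(v[1],v[0])))
c=cam("top")
show("grn",blobs(c,(50,100,60),(85,255,255),12,(160,230,220,290),4))
show("red2",blobs(c,(172,130,100),(180,255,255),12,(160,230,220,290),4))
```

```text
[ 487.81615815 -144.69979403  199.18676646] 0.4018999688782923
red [[429.5, 202.5], [350.3, 204.2]] [389.9 203.4] 79.245824529685 -1.2101924652780693
grn [[427.3, 165.0], [347.3, 154.7]] [387.3 159.9] 80.64643352978764 7.375770961066746
grn [416.7 164. ] [7.4 4.9] 2.4 (199, 251, 3, 4)
red2 [418.2 202.2] [7.3 7.5] 1.4 (183, 250, 4, 4)
```

View pics/w11.png

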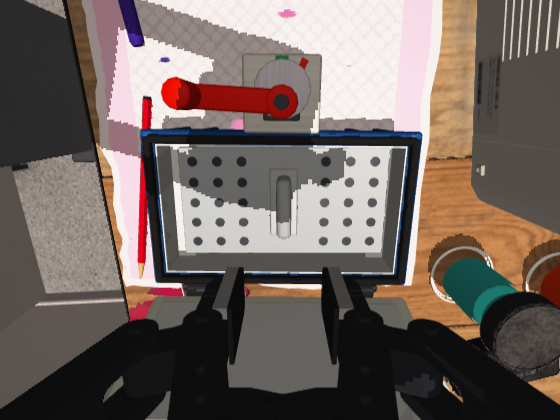

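The divider sits square and seated in the box, with its grip at (283,207). Next are the tubes, red first.

Run:
```python
from h import *
mv([389.9,203.4,120],yaw=np.radians(178.8))
```

```text
dp [ 8.548 -2.903  1.964] rot [ -0.02  -0.03 -15.33]
```

Emit:
play_rows:
  dp:
    - [0.86, -0.29, 0]
    - [1.72, -0.58, 0]
    - [2.58, -0.87, 0]
    - [3.44, -1.16, 0]
    - [4.3, -1.45, 0]
  rot:
    - [0, 0, 0]
    - [0, 0, 0]
    - [0, 0, 0]
    - [0, 0, 0]
    - [0, 0, 0]
  fingers: 0.32

```text
clock: 25.27
eef_pos: [438.1, 31.4, 198.0]
tcp_rot: [-3.139, 0.0, 1.515]
contact_force: [0.2, 0.5, 1.1]
opening: 0.321
grasp_force: 0.0
```

Emit:
play_rows:
  dp:
    - [0.86, -0.29, 0.2]
    - [1.72, -0.58, 0.4]
    - [2.58, -0.87, 0.6]
    - [3.44, -1.16, 0.8]
    - [4.25, -1.45, 1]
  rot:
    - [0, 0, -1]
    - [0, 0, -2]
    - [0, 0, -3]
    - [0, 0, -4]
    - [0, 0, -5]

```text
clock: 25.68
eef_pos: [389.6, 204.4, 157.9]
tcp_rot: [-3.139, -0.0, 2.044]
contact_force: [1.0, -0.2, -0.8]
opening: 0.317
grasp_force: 0.0
```

Emit:
play_rows:
  dp:
    - [0, 0, 0.2]
    - [0, 0, 0.4]
    - [0, 0, 0.6]
    - [0, 0, 0.8]
    - [0, 0, 1]
  rot:
    - [0, 0, -1.1]
    - [0, 0, -2.2]
    - [0, 0, -3.3]
    - [0, 0, -4.4]
    - [0, 0, -5.5]

```text
clock: 26.1
eef_pos: [390.1, 202.7, 117.7]
tcp_rot: [-3.139, -0.002, 2.621]
contact_force: [0.2, 0.0, -0.3]
opening: 0.322
grasp_force: 0.0
```

Emit:
play_rows:
  dp:
    - [0, 0, 0]
    - [0, 0, 0]
    - [0, 0, 0]
    - [0, 0, 0]
    - [0, 0, 0]
  rot:
    - [0, 0, -1.1]
    - [0, 0, -2.2]
    - [0, 0, -3.3]
    - [0, 0, -4.4]
    - [0, 0, -4.83]

```text
clock: 26.52
eef_pos: [390.2, 202.5, 118.0]
tcp_rot: [-3.14, -0.003, 3.127]
contact_force: [0.7, -0.2, 0.5]
opening: 0.321
grasp_force: 0.0
```

Emit:
play_rows:
  dp:
    - [0, 0, 0]
    - [0, 0, 0]
    - [0, 0, 0]
  rot:
    - [0, 0, 0]
    - [0, 0, 0]
    - [0, 0, 0]

```text
clock: 26.77
eef_pos: [390.8, 202.8, 118.8]
tcp_rot: [-3.141, -0.001, 3.119]
contact_force: [-0.4, 0.2, 0.3]
opening: 0.319
grasp_force: 0.0
```

Run:
```python
from h import *
s=telemetry.sense();print(s["eef_pos"],s["opening"])
c=cam("wrist"); np.savez("/tmp/w12.npz",*c); save(c[0],"w12.png",1)
for nm,lo,hi in(("grn",(50,100,40),(85,255,255)),("red",(172,130,60),(180,255,255)),("redb",(0,130,60),(6,255,255)),("glass",(0,25,120),(14,110,255))): show(nm,blobs(c,lo,hi,9,(100,60,460,320),amin=60,op=3))
mv([389.9,203.4,2],yaw=np.radians(178.8))
```

```text
[390.80680677 202.81572368 118.83912215] 0.3187513180406538
grn [418.4 164.8] [17.1 15.5] 9.2 (223, 239, 22, 23)
red [421.  202.7] [14.6 16.4] 88.7 (274, 243, 20, 21)
glass [363.8 157.7] [35.  11.9] 4.8 (209, 156, 19, 49)
glass [381.9 210.6] [271.  193.4] 88.7 (100, 60, 360, 260)
dp [0.023 0.014 2.925] rot [-0.01 -0.01 -0.01]
```

Emit:
play_rows:
  dp:
    - [0.02, 0, 0.6]
    - [0.02, 0, 1.3]
    - [0.02, 0, 2]
    - [0.02, 0, 2.6]
    - [0.02, 0, 2.9]
  rot:
    - [0, 0, 0]
    - [0, 0, 0]
    - [0, 0, 0]
    - [0, 0, 0]
    - [0, 0, 0]

```text
clock: 27.23
eef_pos: [389.1, 202.4, 1.1]
tcp_rot: [-3.14, -0.003, 3.119]
contact_force: [-0.5, -0.1, -0.1]
opening: 0.321
grasp_force: 0.0
```

Emit:
play_rows:
  dp:
    - [0, 0, 0]
    - [0, 0, 0]
    - [0, 0, 0]
  rot:
    - [0, 0, 0]
    - [0, 0, 0]
    - [0, 0, 0]

```text
clock: 27.48
eef_pos: [390.9, 203.3, 4.1]
tcp_rot: [3.141, 0.0, 3.12]
contact_force: [-0.3, 0.1, -0.1]
opening: 0.317
grasp_force: 0.0
```

Emit:
play_rows:
  dp:
    - [0, 0, 0]
    - [0, 0, 0]
    - [0, 0, 0]
    - [0, 0, 0]
    - [0, 0, 0]
  rot:
    - [0, 0, 0]
    - [0, 0, 0]
    - [0, 0, 0]
    - [0, 0, 0]
    - [0, 0, 0]
  fingers: 0
  grip_force: 45

```text
clock: 27.9
eef_pos: [391.2, 203.5, 4.6]
tcp_rot: [3.141, 0.002, 3.121]
contact_force: [-0.7, -1.1, 6.6]
opening: 0.127
grasp_force: 46.2
```

Emit:
play_rows:
  dp:
    - [0, 0, 0]
    - [0, 0, -0.5]
    - [0, 0, -1.3]
    - [0, 0, -2.2]
    - [0, 0, -3]
  rot:
    - [0, 0, 0]
    - [0, 0, 0]
    - [0, 0, 0]
    - [0, 0, 0]
    - [0, 0, 0]

```text
clock: 28.32
eef_pos: [390.3, 203.0, 125.7]
tcp_rot: [3.141, 0.0, 3.121]
contact_force: [0.2, 1.1, 0.5]
opening: 0.126
grasp_force: 45.3
```

Emit:
play_rows:
  dp:
    - [0, 0, -0.8]
    - [0, 0, -1.5]
    - [0, 0, -1.5]
    - [0, 0, -1.5]
    - [0, 0, -1.5]
  rot:
    - [0, 0, 0]
    - [0, 0, 0]
    - [0, 0, 0]
    - [0, 0, 0]
    - [0, 0, 0]

```text
clock: 28.73
eef_pos: [390.1, 202.9, 183.4]
tcp_rot: [3.141, 0.0, 3.121]
contact_force: [-0.6, -0.4, -0.2]
opening: 0.125
grasp_force: 45.3
```

```bash
sed -i 's/BC=np.array.*; BY/BC=np.array([487.8,-146.4]); BY/' h.py
python3 - <<'E'
from h import *
s=telemetry.sense();print(s["eef_pos"],s["opening"])
c=cam("wrist"); np.savez("/tmp/w13.npz",*c)
show("red",blobs(c,(172,130,60),(180,255,255),s["eef_pos"][2]+7,amin=60,op=3))
p=box(46,0); print(p); mv([*p,180],yaw=np.radians(86.8))
E
```

```text
[390.13767221 202.91746402 183.4142161 ] 0.12450897600091458
red [420.1 202.3] [13.2 17.4] 88.8 (268, 333, 30, 34)
[ 533.72827515 -148.96778923]
dp [-3.782 -8.715  0.07 ] rot [-1.000e-02 -0.000e+00  1.533e+01]
```

Emit:
play_rows:
  dp:
    - [-0.38, -0.87, 0]
    - [-0.76, -1.74, 0]
    - [-1.13, -2.6, 0]
    - [-1.51, -3.48, 0]
    - [-1.89, -4.36, 0]
  rot:
    - [0, 0, 0]
    - [0, 0, 0]
    - [0, 0, 0]
    - [0, 0, 0]
    - [0, 0, 0]

```text
clock: 29.2
eef_pos: [461.8, 25.5, 182.0]
tcp_rot: [-3.141, -0.003, 3.121]
contact_force: [0.5, 0.7, 0.2]
opening: 0.126
grasp_force: 45.3
```

Emit:
play_rows:
  dp:
    - [-0.38, -0.87, 0]
    - [-0.76, -1.74, 0]
    - [-1.13, -2.6, 0]
    - [-1.51, -3.48, 0]
    - [-1.89, -4.36, 0]
  rot:
    - [0, 0, 1]
    - [0, 0, 2]
    - [0, 0, 3]
    - [0, 0, 4]
    - [0, 0, 5]

```text
clock: 29.62
eef_pos: [533.8, -150.5, 181.6]
tcp_rot: [-3.141, -0.003, 2.592]
contact_force: [-0.1, 0.5, 0.3]
opening: 0.124
grasp_force: 45.3
```

Emit:
play_rows:
  dp:
    - [0, 0, 0]
    - [0, 0, 0]
    - [0, 0, 0]
    - [0, 0, 0]
    - [0, 0, 0]
  rot:
    - [0, 0, 1.1]
    - [0, 0, 2.2]
    - [0, 0, 3.3]
    - [0, 0, 4.4]
    - [0, 0, 5.5]

```text
clock: 30.03
eef_pos: [533.3, -148.7, 181.5]
tcp_rot: [-3.139, -0.002, 2.015]
contact_force: [0.1, -0.1, -0.3]
opening: 0.126
grasp_force: 45.3
```

Emit:
play_rows:
  dp:
    - [0, 0, 0.2]
    - [0, 0, 0.5]
    - [0, 0, 0.8]
    - [0, 0, 1.2]
    - [0, 0, 1.5]
  rot:
    - [0, 0, 1.1]
    - [0, 0, 2.2]
    - [0, 0, 3.3]
    - [0, 0, 4.4]
    - [0, 0, 4.83]

```text
clock: 30.45
eef_pos: [532.9, -148.4, 120.7]
tcp_rot: [-3.138, -0.001, 1.509]
contact_force: [0.2, 0.1, -0.7]
opening: 0.131
grasp_force: 45.3
```

Emit:
play_rows:
  dp:
    - [0, 0, 0]
    - [0, 0, 0]
    - [0, 0, 0]
  rot:
    - [0, 0, 0]
    - [0, 0, 0]
    - [0, 0, 0]

```text
clock: 30.7
eef_pos: [534.3, -148.7, 123.3]
tcp_rot: [-3.141, -0.0, 1.517]
contact_force: [-0.0, -0.9, 0.2]
opening: 0.124
grasp_force: 45.3
```

Run:
```python
from h import *
s=telemetry.sense();print(s["eef_pos"],s["opening"],s["grasp_force"])
p=box(46,0); print(p); mv([*p,43],yaw=np.radians(86.8))
c=cam("wrist"); np.savez("/tmp/w14.npz",*c)
R=np.array([[np.cos(BY),np.sin(BY)],[-np.sin(BY),np.cos(BY)]])
for a,b in blobs(c,(172,130,60),(180,255,255),s["eef_pos"][2]+7,amin=60,op=3): print("red",R@(np.array(a[0])-BC),a,b)
```

```text
[ 534.28507004 -148.74991619  123.27285685] 0.12372712923093503 45.273290276527405
[ 533.72827515 -148.96778923]
dp [-0.007 -0.012  2.007] rot [-0.01 -0.    0.02]
red [-50.64336436 -27.24758091] ((435.714599609375, -170.77810668945312), (7.341891765594482, 20.214710235595703), 86.933349609375) (42, 340, 46, 15)
red [ 47.91996911 -28.44453037] ((534.0574340820312, -177.4751434326172), (17.384675979614258, 13.605354309082031), 86.93079376220703) (268, 333, 31, 34)
red [-41.51052097  72.18478375] ((450.3836669921875, -72.01058959960938), (10.70975112915039, 4.359606742858887), 76.14764404296875) (35, 102, 13, 29)
```

Emit:
play_rows:
  dp:
    - [-0.05, 0, 0.5]
    - [-0.05, 0, 1]
    - [-0.05, 0, 1.5]
    - [-0.05, 0, 1.75]
    - [-0.05, 0, 1.75]
  rot:
    - [0, 0, 0]
    - [0, 0, 0]
    - [0, 0, 0]
    - [0, 0, 0]
    - [0, 0, 0]

```text
clock: 31.17
eef_pos: [533.2, -150.5, 52.1]
tcp_rot: [-3.139, -0.001, 1.516]
contact_force: [-1.1, -0.9, 0.2]
opening: 0.125
grasp_force: 45.3
```

Emit:
play_rows:
  dp:
    - [0, 0, 0.1]
    - [0, 0, 0.2]
    - [0, 0, 0.24]
    - [0, 0, 0.24]
    - [0, 0, 0.24]
  rot:
    - [0, 0, 0]
    - [0, 0, 0]
    - [0, 0, 0]
    - [0, 0, 0]
    - [0, 0, 0]

```text
clock: 31.58
eef_pos: [534.6, -150.8, 44.4]
tcp_rot: [3.141, 0.0, 1.515]
contact_force: [0.4, 0.2, -0.5]
opening: 0.127
grasp_force: 45.3
```

Emit:
play_rows:
  dp:
    - [0, 0, 0.03]
    - [0, 0, 0.06]
    - [0, 0, 0.06]
  rot:
    - [0, 0, 0]
    - [0, 0, 0]
    - [0, 0, 0]

```text
clock: 31.83
eef_pos: [534.7, -150.9, 42.6]
tcp_rot: [3.141, 0.0, 1.515]
contact_force: [-3.6, 0.0, 10.9]
opening: 0.124
grasp_force: 46.6
```

Emit:
play_rows:
  dp:
    - [0, 0, 0]
    - [0, 0, 0]
    - [0, 0, 0]
  rot:
    - [0, 0, 0]
    - [0, 0, 0]
    - [0, 0, 0]
  fingers: 0.28

```text
clock: 32.08
eef_pos: [534.3, -150.8, 41.5]
tcp_rot: [3.142, 0.0, 1.515]
contact_force: [-0.2, 0.1, -0.0]
opening: 0.278
grasp_force: 0.0
```

Emit:
play_rows:
  dp:
    - [0, 0, -0.3]
    - [0, 0, -1]
    - [0, 0, -2]
    - [0, 0, -3]
    - [0, 0, -4]
  rot:
    - [0, 0, 0]
    - [0, 0, 0]
    - [0, 0, 0]
    - [0, 0, 0]
    - [0, 0, 0]

```text
clock: 32.5
eef_pos: [533.7, -150.6, 203.9]
tcp_rot: [-3.141, -0.0, 1.515]
contact_force: [1.2, -0.4, -0.9]
opening: 0.281
grasp_force: 0.0
```

Emit:
play_rows:
  dp:
    - [0, 0, 0]
    - [0, 0, 0]
    - [0, 0, 0]
  rot:
    - [0, 0, 0]
    - [0, 0, 0]
    - [0, 0, 0]
  fingers: 0.32

```text
clock: 32.75
eef_pos: [533.9, -150.7, 201.7]
tcp_rot: [3.141, 0.0, 1.515]
contact_force: [-0.1, 0.6, 0.2]
opening: 0.325
grasp_force: 0.0
```

Run:
```python
from h import *
c=cam("wrist"); np.savez("/tmp/w15.npz",*c); save(c[0],"w15.png")
R=np.array([[np.cos(BY),np.sin(BY)],[-np.sin(BY),np.cos(BY)]])
for a,b in blobs(c,(172,130,60),(180,255,255),47,(120,130,440,290),amin=40,op=3): print("red",R@(np.array(a[0])-BC),a,b)
c=cam("top"); show("grn",blobs(c,(50,100,60),(85,255,255),12,(160,150,300,290),4))
mv([387.3,159.9,120],yaw=np.radians(187.4))
```

```text
red [-37.22674282 -80.72316976] ((446.1252136230469, -224.91925048828125), (8.193379402160645, 27.11777114868164), 86.78553009033203) (177, 281, 30, 9)
red [ 48.30746792 -30.35128773] ((534.337890625, -179.4005584716797), (15.919036865234375, 15.141979217529297), 86.79148864746094) (275, 225, 18, 18)
grn [416.7 164. ] [7.4 4.9] 2.4 (199, 251, 3, 4)
dp [ 7.544 -4.067  2.02 ] rot [-1.000e-02 -3.000e-02 -1.676e+01]
```

Emit:
play_rows:
  dp:
    - [0.76, -0.41, 0]
    - [1.51, -0.81, 0]
    - [2.26, -1.22, 0]
    - [3.02, -1.63, 0]
    - [3.77, -2.03, 0]
  rot:
    - [0, 0, 0]
    - [0, 0, 0]
    - [0, 0, 0]
    - [0, 0, 0]
    - [0, 0, 0]

```text
clock: 33.27
eef_pos: [459.6, 5.4, 200.0]
tcp_rot: [-3.138, 0.0, 1.515]
contact_force: [1.3, 1.4, 0.1]
opening: 0.32
grasp_force: 0.0
```

Emit:
play_rows:
  dp:
    - [0.76, -0.41, 0.2]
    - [1.51, -0.81, 0.4]
    - [2.26, -1.22, 0.6]
    - [3.02, -1.63, 0.8]
    - [3.77, -2.03, 1]
  rot:
    - [0, 0, -1.1]
    - [0, 0, -2.2]
    - [0, 0, -3.3]
    - [0, 0, -4.4]
    - [0, 0, -5.5]

```text
clock: 33.68
eef_pos: [386.9, 160.2, 160.0]
tcp_rot: [-3.139, -0.0, 2.097]
contact_force: [0.1, 0.3, -0.3]
opening: 0.316
grasp_force: 0.0
```

Emit:
play_rows:
  dp:
    - [0, 0, 0.2]
    - [0, 0, 0.4]
    - [0, 0, 0.6]
    - [0, 0, 0.8]
    - [0, 0, 1]
  rot:
    - [0, 0, -1.1]
    - [0, 0, -2.2]
    - [0, 0, -3.3]
    - [0, 0, -4.4]
    - [0, 0, -5.5]

```text
clock: 34.1
eef_pos: [387.6, 159.1, 119.9]
tcp_rot: [-3.139, -0.002, 2.673]
contact_force: [-0.5, -0.4, 0.2]
opening: 0.32
grasp_force: 0.0
```

Emit:
play_rows:
  dp:
    - [0, 0, 0]
    - [0, 0, 0]
    - [0, 0, 0]
    - [0, 0, 0]
    - [0, 0, 0]
  rot:
    - [0, 0, -1.1]
    - [0, 0, -2.2]
    - [0, 0, -3.3]
    - [0, 0, -4.4]
    - [0, 0, -5.5]

```text
clock: 34.52
eef_pos: [387.7, 158.9, 120.2]
tcp_rot: [-3.141, -0.003, -3.034]
contact_force: [0.5, 0.3, -0.0]
opening: 0.318
grasp_force: 0.0
```

Emit:
play_rows:
  dp:
    - [0, 0, 0]
    - [0, 0, 0]
    - [0, 0, 0]
    - [0, 0, 0]
  rot:
    - [0, 0, -0.26]
    - [0, 0, -0.26]
    - [0, 0, -0.26]
    - [0, 0, -0.26]

```text
clock: 34.85
eef_pos: [388.3, 159.1, 120.9]
tcp_rot: [-3.141, -0.002, -3.014]
contact_force: [-0.5, 0.3, 0.2]
opening: 0.319
grasp_force: 0.0
```

Run:
```python
from h import *
s=telemetry.sense();print(s["eef_pos"],s["opening"])
c=cam("wrist"); np.savez("/tmp/w16.npz",*c)
show("grn",blobs(c,(50,100,40),(85,255,255),9,(100,60,460,380),amin=60,op=3))
mv([387.3,159.9,2],yaw=np.radians(187.4))
```

```text
[388.33053656 159.12355688 120.90915306] 0.3191467700349542
grn [418.9 164.7] [16.6 14. ] 7.3 (276, 243, 19, 21)
dp [0.025 0.022 2.977] rot [-0.   -0.01 -0.01]
```

Emit:
play_rows:
  dp:
    - [0.02, 0.03, 0.6]
    - [0.02, 0.03, 1.3]
    - [0.02, 0.03, 2]
    - [0.02, 0.03, 2.6]
    - [0.02, 0.03, 2.95]
  rot:
    - [0, 0, 0]
    - [0, 0, 0]
    - [0, 0, 0]
    - [0, 0, 0]
    - [0, 0, 0]

```text
clock: 35.32
eef_pos: [386.8, 160.0, 1.4]
tcp_rot: [-3.141, -0.002, -3.014]
contact_force: [-0.2, 0.2, -0.3]
opening: 0.318
grasp_force: 0.0
```

Emit:
play_rows:
  dp:
    - [0, 0, 0]
    - [0, 0, 0]
    - [0, 0, 0]
  rot:
    - [0, 0, 0]
    - [0, 0, 0]
    - [0, 0, 0]

```text
clock: 35.57
eef_pos: [388.2, 160.6, 4.1]
tcp_rot: [3.142, 0.0, -3.013]
contact_force: [-0.3, 0.1, 0.7]
opening: 0.318
grasp_force: 0.0
```

Emit:
play_rows:
  dp:
    - [0, 0, 0]
    - [0, 0, 0]
    - [0, 0, 0]
    - [0, 0, 0]
    - [0, 0, 0]
  rot:
    - [0, 0, 0]
    - [0, 0, 0]
    - [0, 0, 0]
    - [0, 0, 0]
    - [0, 0, 0]
  fingers: 0
  grip_force: 45

```text
clock: 35.98
eef_pos: [388.6, 160.7, 4.6]
tcp_rot: [3.141, 0.002, -3.013]
contact_force: [-0.6, -0.4, 6.7]
opening: 0.129
grasp_force: 46.0
```

Emit:
play_rows:
  dp:
    - [0, 0, 0]
    - [0, 0, -0.5]
    - [0, 0, -1.3]
    - [0, 0, -2.2]
    - [0, 0, -3]
  rot:
    - [0, 0, 0]
    - [0, 0, 0]
    - [0, 0, 0]
    - [0, 0, 0]
    - [0, 0, 0]

```text
clock: 36.4
eef_pos: [387.7, 160.4, 125.8]
tcp_rot: [3.141, 0.001, -3.013]
contact_force: [1.8, 0.2, -0.5]
opening: 0.131
grasp_force: 45.2
```

Emit:
play_rows:
  dp:
    - [0, 0, -0.8]
    - [0, 0, -1.5]
    - [0, 0, -1.5]
    - [0, 0, -1.5]
    - [0, 0, -1.5]
  rot:
    - [0, 0, 0]
    - [0, 0, 0]
    - [0, 0, 0]
    - [0, 0, 0]
    - [0, 0, 0]

```text
clock: 36.82
eef_pos: [387.6, 160.3, 183.5]
tcp_rot: [3.141, 0.0, -3.013]
contact_force: [0.3, -0.6, 0.2]
opening: 0.127
grasp_force: 45.2
```

Run:
```python
from h import *
s=telemetry.sense();print(s["eef_pos"],s["opening"])
p=box(-46,-4); print(p); mv([*p,180],yaw=np.radians(86.8))
```

```text
[387.55226634 160.31249832 183.48188077] 0.12744291864368004
[ 441.64843883 -147.82597383]
dp [-0.352 -7.813  0.086] rot [ 0.    0.   16.76]
```

Emit:
play_rows:
  dp:
    - [-0.04, -0.8, 0]
    - [-0.07, -1.6, 0]
    - [-0.1, -2.4, 0]
    - [-0.14, -3.2, 0]
    - [-0.18, -3.9, 0]
  rot:
    - [0, 0, 0]
    - [0, 0, 0]
    - [0, 0, 0]
    - [0, 0, 0]
    - [0, 0, 0]

```text
clock: 37.23
eef_pos: [414.0, 5.0, 182.1]
tcp_rot: [3.141, -0.003, -3.012]
contact_force: [0.5, 0.4, 0.4]
opening: 0.129
grasp_force: 45.2
```

Emit:
play_rows:
  dp:
    - [-0.04, -0.8, 0]
    - [-0.07, -1.6, 0]
    - [-0.1, -2.4, 0]
    - [-0.14, -3.2, 0]
    - [-0.18, -3.9, 0]
  rot:
    - [0, 0, 1.1]
    - [0, 0, 2.2]
    - [0, 0, 3.3]
    - [0, 0, 4.4]
    - [0, 0, 5.5]

```text
clock: 37.65
eef_pos: [441.3, -148.8, 181.9]
tcp_rot: [-3.141, -0.003, 2.688]
contact_force: [-0.3, 1.1, -0.2]
opening: 0.128
grasp_force: 45.2
```

Emit:
play_rows:
  dp:
    - [0, 0, 0]
    - [0, 0, 0]
    - [0, 0, 0]
    - [0, 0, 0]
    - [0, 0, 0]
  rot:
    - [0, 0, 1.1]
    - [0, 0, 2.2]
    - [0, 0, 3.3]
    - [0, 0, 4.4]
    - [0, 0, 5.5]

```text
clock: 38.07
eef_pos: [441.1, -146.9, 181.7]
tcp_rot: [-3.139, -0.003, 2.112]
contact_force: [-0.0, 0.2, -0.5]
opening: 0.125
grasp_force: 45.2
```

Emit:
play_rows:
  dp:
    - [0, 0, 0.2]
    - [0, 0, 0.5]
    - [0, 0, 0.8]
    - [0, 0, 1.2]
    - [0, 0, 1.5]
  rot:
    - [0, 0, 1.1]
    - [0, 0, 2.2]
    - [0, 0, 3.3]
    - [0, 0, 4.4]
    - [0, 0, 5.5]

```text
clock: 38.48
eef_pos: [440.8, -146.6, 121.0]
tcp_rot: [-3.138, -0.001, 1.537]
contact_force: [0.2, 0.3, 0.1]
opening: 0.127
grasp_force: 45.2
```

Emit:
play_rows:
  dp:
    - [0, 0, 0]
    - [0, 0, 0]
    - [0, 0, 0]
    - [0, 0, 0]
  rot:
    - [0, 0, 0.26]
    - [0, 0, 0.26]
    - [0, 0, 0.26]
    - [0, 0, 0.26]

```text
clock: 38.82
eef_pos: [442.0, -147.0, 123.1]
tcp_rot: [-3.141, -0.0, 1.517]
contact_force: [-0.2, 0.5, -1.4]
opening: 0.123
grasp_force: 45.2
```

Run:
```python
from h import *
s=telemetry.sense();print(s["eef_pos"],s["opening"],s["grasp_force"])
p=box(-46,-4); mv([*p,42.6],yaw=np.radians(86.8))
c=cam("wrist"); np.savez("/tmp/w17.npz",*c)
R=np.array([[np.cos(BY),np.sin(BY)],[-np.sin(BY),np.cos(BY)]])
for a,b in blobs(c,(50,100,40),(85,255,255),s["eef_pos"][2]+7,(150,200,400,419),amin=60,op=3): print("grn",R@(np.array(a[0])-BC),a,b)
```

```text
[ 442.01312647 -147.02853949  123.09634923] 0.1226156857340397 45.17785370349884
dp [-0.021 -0.006  2.012] rot [-0.01 -0.    0.02]
grn [-44.53133162 -32.06061596] ((441.5484313964844, -175.92481994628906), (18.225730895996094, 13.645840644836426), 89.43895721435547) (268, 332, 31, 36)
```

Emit:
play_rows:
  dp:
    - [0, 0, 0.5]
    - [0, 0, 1]
    - [0, 0, 1.5]
    - [0, 0, 1.75]
    - [0, 0, 1.75]
  rot:
    - [0, 0, 0]
    - [0, 0, 0]
    - [0, 0, 0]
    - [0, 0, 0]
    - [0, 0, 0]

```text
clock: 39.28
eef_pos: [441.0, -146.7, 52.0]
tcp_rot: [-3.139, -0.001, 1.516]
contact_force: [-1.1, 0.2, 1.0]
opening: 0.128
grasp_force: 45.2
```

Emit:
play_rows:
  dp:
    - [0, 0, 0.1]
    - [0, 0, 0.2]
    - [0, 0, 0.28]
    - [0, 0, 0.3]
    - [0, 0, 0.3]
  rot:
    - [0, 0, 0]
    - [0, 0, 0]
    - [0, 0, 0]
    - [0, 0, 0]
    - [0, 0, 0]

```text
clock: 39.7
eef_pos: [443.0, -147.4, 42.7]
tcp_rot: [3.14, 0.0, 1.515]
contact_force: [-2.1, 0.8, 9.2]
opening: 0.128
grasp_force: 46.4
```

Emit:
play_rows:
  dp:
    - [0, 0, 0]
    - [0, 0, 0]
    - [0, 0, 0]
  rot:
    - [0, 0, 0]
    - [0, 0, 0]
    - [0, 0, 0]

```text
clock: 39.95
eef_pos: [443.0, -147.4, 42.6]
tcp_rot: [3.14, 0.0, 1.515]
contact_force: [-2.4, 0.0, 9.9]
opening: 0.126
grasp_force: 46.3
```

Emit:
play_rows:
  dp:
    - [0, 0, 0]
    - [0, 0, 0]
    - [0, 0, 0]
  rot:
    - [0, 0, 0]
    - [0, 0, 0]
    - [0, 0, 0]
  fingers: 0.28

```text
clock: 40.2
eef_pos: [442.5, -147.2, 41.8]
tcp_rot: [3.141, 0.0, 1.515]
contact_force: [-0.2, -0.5, 0.4]
opening: 0.279
grasp_force: 0.0
```

Emit:
play_rows:
  dp:
    - [0, 0, -0.3]
    - [0, 0, -1]
    - [0, 0, -2]
    - [0, 0, -3]
    - [0, 0, -4]
  rot:
    - [0, 0, 0]
    - [0, 0, 0]
    - [0, 0, 0]
    - [0, 0, 0]
    - [0, 0, 0]

```text
clock: 40.62
eef_pos: [441.7, -146.9, 203.2]
tcp_rot: [-3.141, -0.0, 1.515]
contact_force: [2.3, -0.3, 0.4]
opening: 0.284
grasp_force: 0.0
```

Emit:
play_rows:
  dp:
    - [0.5, 0.5, -0.8]
    - [1, 1, -1.6]
    - [1.2, 1, -2]
    - [1.2, 1, -2]
    - [1.2, 1, -2]
  rot:
    - [0, 0, 0]
    - [0, 0, 0]
    - [0, 0, 0]
    - [0, 0, 0]
    - [0, 0, 0]
  fingers: 0.35

```text
clock: 41.03
eef_pos: [485.3, -101.1, 282.1]
tcp_rot: [3.14, 0.0, 1.517]
contact_force: [-0.2, 0.2, -0.0]
opening: 0.35
grasp_force: 0.0
```

Run:
```python
from h import *
c=cam("wrist"); np.savez("/tmp/w18.npz",*c); save(c[0],"w18.png",1.4)
R=np.array([[np.cos(BY),np.sin(BY)],[-np.sin(BY),np.cos(BY)]])
for nm,lo,hi in(("grn",(50,100,40),(85,255,255)),("red",(172,130,60),(180,255,255))):
  for a,b in blobs(c,lo,hi,47,(120,100,440,419),amin=40,op=3): print(nm,R@(np.array(a[0])-BC),b)
d=np.load("/tmp/w1.npz"); w=[d[k] for k in d]; d=np.load("/tmp/top0.npz"); t=[d[k] for k in d]
def tri(a,b):
    P=[k[1]@np.c_[k[2],k[3]] for k in(t,w)]
    X=cv2.triangulatePoints(P[0],P[1],np.array(a,float).reshape(2,1)/1.4,np.array(b,float).reshape(2,1)/1.4).ravel(); X=X[:3]/X[3]
    print(X.round(0),(proj(X,t)*1.4-a).round(1),(proj(X,w)*1.4-b).round(1))
tri((545,318),(387,435))   # striker
tri((567,355),(248,487)); tri((570,277),(495,490)); tri((544,252),(527,380))
print("pred edge pts",[proj([*box(x,-96.3),198.6],w)*1.4 for x in(-100,0,100)])
```

```text
grn [-43.51252794 -32.78887692] (241, 245, 14, 14)
red [-126.32332331  -99.96067957] (161, 288, 45, 41)
red [-39.09531007 -81.21971446] (249, 286, 9, 9)
red [ 47.98633547 -30.30948678] (321, 243, 14, 14)
red [-120.28765188   19.02596418] (170, 141, 15, 127)
[ 480. -256.  181.] [[ 0.1 -0.5]] [[-1.7 -0.5]]
[ 418. -264.  242.] [[-4.5  5.2]] [[21.2 18.7]]
[ 544. -287.  199.] [[-0.7 -3.3]] [[-11.3   2.3]]
[ 611. -294.   20.] [[-1.3 -2.6]] [[-6.9  3.5]]
pred edge pts [array([[226.97067248, 421.1898776 ]]), array([[388.46823036, 430.1922463 ]]), array([[548.13689579, 439.09266694]])]
```

View pics/w18.png

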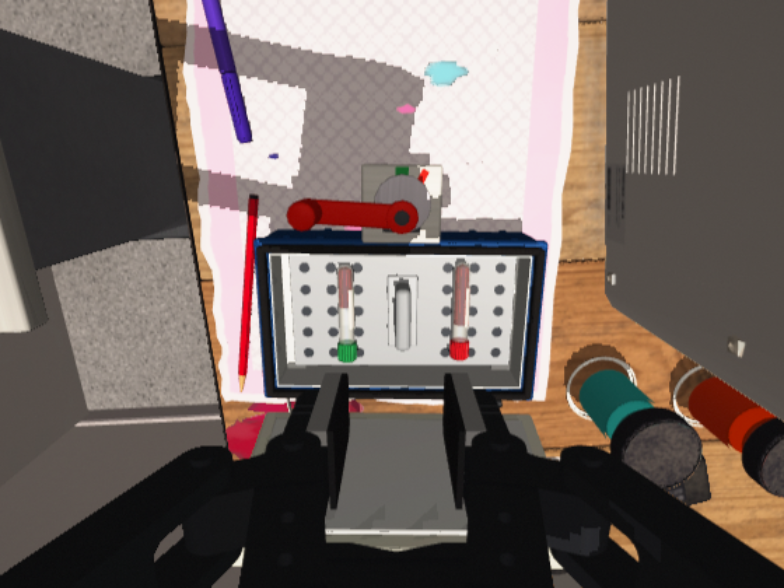

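The two tubes lie on the divider, green at (346,310) and red at (460,310), either side of the grip. The lever is still along -x. Now the lid: straddle its free edge at box x=+55, push it past vertical from behind, and guide it down on the front finger.

Run:
```python
from h import *
p=box(55,-95); print(p); mv([*p,260],yaw=np.radians(176.8))
```

```text
[ 537.41119906 -244.32205537]
dp [-3.497  1.521  0.522] rot [-1.000e-02 -0.000e+00 -1.499e+01]
```

Emit:
play_rows:
  dp:
    - [0, 0, 0]
    - [0, 0, 0]
    - [0, 0, 0]
    - [0, 0, 0]
    - [0, 0, 0]
  rot:
    - [0, 0, -1.1]
    - [0, 0, -2.2]
    - [0, 0, -3.3]
    - [0, 0, -4.4]
    - [0, 0, -5.5]

```text
clock: 41.5
eef_pos: [483.4, -101.9, 279.6]
tcp_rot: [-3.139, -0.002, 2.096]
contact_force: [-0.5, -0.6, -0.4]
opening: 0.351
grasp_force: 0.0
```

Emit:
play_rows:
  dp:
    - [0, 0, 0]
    - [0, 0, 0]
    - [0, 0, 0]
    - [0, 0, 0]
    - [0, 0, 0]
  rot:
    - [0, 0, -1.1]
    - [0, 0, -2.2]
    - [0, 0, -3.3]
    - [0, 0, -4.4]
    - [0, 0, -5.5]

```text
clock: 41.92
eef_pos: [483.4, -101.9, 279.5]
tcp_rot: [-3.14, -0.003, 2.672]
contact_force: [0.5, 0.4, -0.5]
opening: 0.35
grasp_force: 0.0
```

Emit:
play_rows:
  dp:
    - [0, 0, 0]
    - [0, 0, 0]
    - [0, 0, 0]
    - [0, 0, 0]
    - [0, 0, 0]
  rot:
    - [0, 0, -1.1]
    - [0, 0, -2.2]
    - [0, 0, -3.3]
    - [0, 0, -4]
    - [0, 0, -4]

```text
clock: 42.33
eef_pos: [483.5, -101.9, 279.7]
tcp_rot: [3.141, -0.003, 3.089]
contact_force: [0.5, -0.0, -0.6]
opening: 0.348
grasp_force: 0.0
```

Run:
```python
from h import *
print(telemetry.sense()["qpos"])
p=box(55,-95); mv([*p,250],yaw=np.radians(176.8))
```

```text
[-2.10511072e-01  1.01295444e-01  1.84753051e+00 -2.27887246e-04
  1.19608522e+00 -1.72826337e+00]
dp [-1.537 -3.486  0.736] rot [ 0.   -0.03  0.03]
```

Emit:
play_rows:
  dp:
    - [-0.31, -0.7, 0.1]
    - [-0.62, -1.4, 0.2]
    - [-0.92, -2.1, 0.3]
    - [-1.23, -2.8, 0.5]
    - [-1.54, -3.5, 0.7]
  rot:
    - [0, 0, 0]
    - [0, 0, 0]
    - [0, 0, 0]
    - [0, 0, 0]
    - [0, 0, 0]

```text
clock: 42.75
eef_pos: [538.1, -246.3, 252.1]
tcp_rot: [3.141, -0.001, 3.083]
contact_force: [0.6, 1.4, 0.9]
opening: 0.351
grasp_force: 0.0
```

Emit:
play_rows:
  dp:
    - [0, 0, 0]
    - [0, 0, 0]
    - [0, 0, 0]
    - [0, 0, 0]
  rot:
    - [0, 0, 0]
    - [0, 0, 0]
    - [0, 0, 0]
    - [0, 0, 0]

```text
clock: 43.08
eef_pos: [538.0, -243.9, 253.2]
tcp_rot: [3.141, -0.001, 3.085]
contact_force: [0.5, 0.1, 1.2]
opening: 0.352
grasp_force: 0.0
```

Run:
```python
from h import *
s=telemetry.sense();print(s["eef_pos"],s["contact_force"])
p=box(55,-95); mv([*p,174],yaw=np.radians(176.8))
c=cam("wrist"); np.savez("/tmp/w19.npz",*c)
# lid top edge: predicted pixels of the 4 top-face strip lines, and grey profile across them
H=np.array([-66,76])
def lid(x,s,n,th=1.75):
    y=H[0]+s*np.cos(th)-n*np.sin(th); z=H[1]+s*np.sin(th)+n*np.cos(th); return [*box(x,y),z]
g=cv2.cvtColor(c[0],cv2.COLOR_RGB2GRAY)
for x in(30,):
    n=np.arange(-30,50,2.); uv=proj([lid(x,126,k) for k in n],c).astype(np.float32)
    v=cv2.remap(g,uv[:,0].reshape(1,-1),uv[:,1].reshape(1,-1),cv2.INTER_LINEAR)[0]
    print(x,uv[[0,-1]],list(zip(n.astype(int).tolist(),v.tolist())))
```

```text
[ 537.95452756 -243.87544138  253.21916481] [0.52643164 0.07107576 1.22420498]
dp [ 0.011 -0.013  1.98 ] rot [ 0.01 -0.01 -0.  ]
30 [[346.63507 201.00024]
 [212.71512 195.61324]] [(-30, 110), (-28, 111), (-26, 111), (-24, 111), (-22, 111), (-20, 102), (-18, 86), (-16, 16), (-14, 19), (-12, 43), (-10, 91), (-8, 91), (-6, 92), (-4, 92), (-2, 130), (0, 117), (2, 102), (4, 135), (6, 142), (8, 142), (10, 140), (12, 138), (14, 136), (16, 118), (18, 124), (20, 143), (22, 139), (24, 147), (26, 149), (28, 145), (30, 132), (32, 148), (34, 153), (36, 135), (38, 94), (40, 115), (42, 116), (44, 117), (46, 119), (48, 120)]
```

Emit:
play_rows:
  dp:
    - [0, -0.02, 0.4]
    - [0, -0.02, 0.8]
    - [0, -0.02, 1.2]
    - [0, -0.02, 1.5]
    - [0, -0.02, 1.6]
  rot:
    - [0, 0, 0]
    - [0, 0, 0]
    - [0, 0, 0]
    - [0, 0, 0]
    - [0, 0, 0]

```text
clock: 43.55
eef_pos: [537.6, -244.3, 188.0]
tcp_rot: [3.141, -0.002, 3.087]
contact_force: [0.1, 0.4, 0.4]
opening: 0.352
grasp_force: 0.0
```

Emit:
play_rows:
  dp:
    - [0, 0, 0.1]
    - [0, 0, 0.2]
    - [0, 0, 0.3]
    - [0, 0, 0.4]
    - [0, 0, 0.4]
  rot:
    - [0, 0, 0]
    - [0, 0, 0]
    - [0, 0, 0]
    - [0, 0, 0]
    - [0, 0, 0]

```text
clock: 43.97
eef_pos: [538.4, -245.4, 173.1]
tcp_rot: [3.141, -0.0, 3.086]
contact_force: [0.4, 0.6, 0.2]
opening: 0.35
grasp_force: 0.0
```

Emit:
play_rows:
  dp:
    - [0, 0.15, 0]
    - [0, 0.3, 0]
    - [0, 0.45, 0]
    - [0, 0.6, 0]
    - [0, 0.75, 0]
  rot:
    - [0, 0, 0]
    - [0, 0, 0]
    - [0, 0, 0]
    - [0, 0, 0]
    - [0, 0, 0]

```text
clock: 44.38
eef_pos: [540.4, -214.7, 173.8]
tcp_rot: [-3.142, 0.0, 3.086]
contact_force: [-0.5, -0.6, 0.2]
opening: 0.346
grasp_force: 0.1
```

Emit:
play_rows:
  dp:
    - [0, 0.15, 0]
    - [0, 0.3, 0]
    - [0, 0.45, 0]
    - [0, 0.6, 0]
    - [0, 0.75, 0]
  rot:
    - [0, 0, 0]
    - [0, 0, 0]
    - [0, 0, 0]
    - [0, 0, 0]
    - [0, 0, 0]

```text
clock: 44.8
eef_pos: [541.9, -184.8, 173.5]
tcp_rot: [3.141, -0.0, 3.086]
contact_force: [1.5, 0.3, -0.4]
opening: 0.347
grasp_force: 0.1
```

```bash
cat >> h.py <<'E'
H=np.array([-66,76])
def lid(x,s,n,th):
    y=H[0]+s*np.cos(th)-n*np.sin(th); z=H[1]+s*np.sin(th)+n*np.cos(th); return [*box(x,y),z]
def lidscan(side):
    "grey level of side view along predicted free edge for several angles"
E
python3 - <<'E'
from h import *
s=telemetry.sense(); print(s["eef_pos"],s["contact_force"],s["grasp_force"])
c=cam("side"); np.savez("/tmp/s20.npz",*c); save(c[0],"s20.png")
d=np.load("/tmp/side0.npz"); c0=[d[k] for k in d]
# white inner face mask extent: top row of lid at box x=-60 column, before and now
for nm,k in(("0",c0),("now",c)):
    for th in(1.75,1.5,1.3,1.0): print(nm,th,proj([lid(-80,126,0,th)],k).round(0).ravel(),end=" ")
    u=int(proj([lid(-80,126,0,1.6)],k)[0,0]); hsv=cv2.cvtColor(k[0],cv2.COLOR_RGB2HSV)[:,u]; print("\n",u,hsv[105:200:3,2].tolist())
E
```

```text
[ 541.9289162  -184.80112694  173.51430255] [ 1.51775907  0.3232918  -0.35387085] 0.1475008815759793
0 1.75 [355. 135.] 0 1.5 [352. 139.] 0 1.3 [350. 145.] 0 1.0 [347. 158.] 
 353 [107, 98, 15, 25, 31, 29, 28, 30, 32, 53, 255, 133, 110, 126, 131, 132, 131, 131, 130, 129, 130, 129, 129, 127, 128, 129, 115, 127, 167, 178, 7, 107]
now 1.75 [355. 135.] now 1.5 [352. 139.] now 1.3 [350. 145.] now 1.0 [347. 158.] 
 353 [102, 94, 14, 24, 30, 28, 26, 29, 30, 53, 14, 18, 18, 36, 251, 125, 95, 93, 94, 92, 94, 93, 93, 93, 92, 94, 93, 93, 163, 171, 8, 109]
```

Emit:
play_rows:
  dp:
    - [0, -0.12, 0.06]
    - [0, -0.24, 0.12]
    - [0, -0.36, 0.18]
    - [0, -0.48, 0.25]
    - [0, -0.57, 0.31]
  rot:
    - [0, 0, 0]
    - [0, 0, 0]
    - [0, 0, 0]
    - [0, 0, 0]
    - [0, 0, 0]
  fingers: 1.0

```text
clock: 45.27
eef_pos: [540.4, -209.3, 160.7]
tcp_rot: [-3.142, -0.0, 3.085]
contact_force: [-0.1, 0.6, 0.2]
opening: 0.996
grasp_force: 0.4
```

```bash
cat >> h.py <<'E'
def lidrow(name="s"):
    k=cam("side"); hsv=cv2.cvtColor(k[0],cv2.COLOR_RGB2HSV)
    Rm=np.array([[np.cos(BY),np.sin(BY)],[-np.sin(BY),np.cos(BY)]]); s=telemetry.sense()
    print("TCP box",Rm@(s["eef_pos"][:2]-BC),s["eef_pos"][2],s["contact_force"].round(1))
    for th in np.arange(1.5,-.01,-.1):
        uv=proj([lid(-85,126,8,th)],k)[0]; print(round(th,1),uv.round().astype(int).tolist(),hsv[int(uv[1])-3:int(uv[1])+4,int(uv[0]),2].max(),end="; ")
E
python3 -c "
from h import *
lidrow()"
```

```text
TCP box [ 55.86406713 -60.16228299] 160.25128074230233 [ 0.1 -0.3 -0.7]
1.5 [355, 138] 43; 1.4 [354, 140] 20; 1.3 [353, 143] 19; 1.2 [352, 146] 195; 1.1 [351, 150] 152; 1.0 [350, 155] 137; 0.9 [349, 160] 93; 0.8 [348, 165] 94; 0.7 [347, 171] 94; 0.6 [346, 177] 94; 0.5 [345, 183] 96; 0.4 [344, 189] 107; 0.3 [343, 195] 112; 0.2 [343, 201] 106; 0.1 [342, 207] 107; -0.0 [342, 213] 107;
```

Emit:
play_rows:
  dp:
    - [0, 0.18, 0.11]
    - [0, 0.36, 0.21]
    - [0, 0.52, 0.34]
    - [0, 0.67, 0.48]
    - [0, 0.81, 0.63]
  rot:
    - [0, 0, 0]
    - [0, 0, 0]
    - [0, 0, 0]
    - [0, 0, 0]
    - [0, 0, 0]

```text
clock: 45.73
eef_pos: [542.5, -174.6, 135.4]
tcp_rot: [3.141, -0.0, 3.087]
contact_force: [0.3, 2.4, 1.1]
opening: 1.002
grasp_force: 1.2
```

Emit:
play_rows:
  dp:
    - [0, 0.13, 0.15]
    - [0, 0.24, 0.32]
    - [0, 0.36, 0.5]
    - [0, 0.42, 0.62]
    - [0, 0.48, 0.75]
  rot:
    - [0, 0, 0]
    - [0, 0, 0]
    - [0, 0, 0]
    - [0, 0, 0]
    - [0, 0, 0]

```text
clock: 46.15
eef_pos: [543.8, -153.9, 105.8]
tcp_rot: [3.138, -0.0, 3.085]
contact_force: [0.7, 21.6, 11.9]
opening: 1.001
grasp_force: 10.8
```

```bash
python3 -c "
from h import *
lidrow()"
```

```text
TCP box [56.29335007 -3.73433023] 105.01330195442496 [ 2.3 18.2  9.9]
1.5 [355, 138] 43; 1.4 [354, 140] 20; 1.3 [353, 143] 19; 1.2 [352, 146] 255; 1.1 [351, 150] 255; 1.0 [350, 155] 128; 0.9 [349, 160] 47; 0.8 [348, 165] 63; 0.7 [347, 171] 62; 0.6 [346, 177] 169; 0.5 [345, 183] 140; 0.4 [344, 189] 86; 0.3 [343, 195] 114; 0.2 [343, 201] 106; 0.1 [342, 207] 107; -0.0 [342, 213] 108;
```

Emit:
play_rows:
  dp:
    - [0, 0.04, -0.1]
    - [0, 0.08, -0.2]
    - [0, 0.12, -0.3]
    - [0, 0.12, -0.3]
  rot:
    - [0, 0, 0]
    - [0, 0, 0]
    - [0, 0, 0]
    - [0, 0, 0]

```text
clock: 46.53
eef_pos: [543.9, -151.8, 118.4]
tcp_rot: [-3.141, 0.0, 3.086]
contact_force: [-0.3, 4.7, 1.4]
opening: 0.995
grasp_force: 1.8
```

```bash
python3 -c "
from h import *
lidrow()"
```

```text
TCP box [56.23692444 -2.241798  ] 118.23088127308391 [-0.1  4.9  2.1]
1.5 [355, 138] 44; 1.4 [354, 140] 19; 1.3 [353, 143] 19; 1.2 [352, 146] 255; 1.1 [351, 150] 255; 1.0 [350, 155] 128; 0.9 [349, 160] 47; 0.8 [348, 165] 62; 0.7 [347, 171] 64; 0.6 [346, 177] 255; 0.5 [345, 183] 156; 0.4 [344, 189] 152; 0.3 [343, 195] 113; 0.2 [343, 201] 106; 0.1 [342, 207] 108; -0.0 [342, 213] 108;
```

Emit:
play_rows:
  dp:
    - [0, 0.05, -0.05]
    - [0, 0.1, -0.05]
    - [0, 0.15, -0.05]
    - [0, 0.2, 0]
    - [0, 0.25, 0]
  rot:
    - [0, 0, 0]
    - [0, 0, 0]
    - [0, 0, 0]
    - [0, 0, 0]
    - [0, 0, 0]

```text
clock: 47.0
eef_pos: [544.2, -141.9, 117.6]
tcp_rot: [-3.141, -0.0, 3.086]
contact_force: [-0.8, 0.1, 0.1]
opening: 1.003
grasp_force: 0.0
```

```bash
python3 -c "
from h import *
lidrow()"
```

```text
TCP box [56.00357035  7.93422032] 117.64590804450317 [-0.6  1.3  0.3]
1.5 [355, 138] 44; 1.4 [354, 140] 19; 1.3 [353, 143] 19; 1.2 [352, 146] 255; 1.1 [351, 150] 255; 1.0 [350, 155] 127; 0.9 [349, 160] 47; 0.8 [348, 165] 64; 0.7 [347, 171] 63; 0.6 [346, 177] 255; 0.5 [345, 183] 160; 0.4 [344, 189] 255; 0.3 [343, 195] 249; 0.2 [343, 201] 253; 0.1 [342, 207] 149; -0.0 [342, 213] 151;
```

Emit:
play_rows:
  dp:
    - [0, 0, -0.8]
    - [0, 0, -1.6]
    - [0, 0, -2.4]
    - [0, 0, -3.2]
    - [0, 0, -4]
  rot:
    - [0, 0, 0]
    - [0, 0, 0]
    - [0, 0, 0]
    - [0, 0, 0]
    - [0, 0, 0]
  fingers: 0.45

```text
clock: 47.47
eef_pos: [544.0, -141.9, 279.5]
tcp_rot: [-3.141, -0.0, 3.086]
contact_force: [0.6, 0.4, -0.7]
opening: 0.449
grasp_force: 0.0
```

Emit:
play_rows:
  dp:
    - [0.3, 0.5, 0]
    - [0.6, 1, 0]
    - [0.9, 1.5, 0]
    - [1.2, 2, 0]
    - [1.5, 2.5, 0]
  rot:
    - [0, 0, 0]
    - [0, 0, 0]
    - [0, 0, 0]
    - [0, 0, 0]
    - [0, 0, 0]

```text
clock: 47.88
eef_pos: [489.3, -38.1, 277.9]
tcp_rot: [-3.141, 0.0, 3.086]
contact_force: [-0.3, 1.0, -0.5]
opening: 0.45
grasp_force: 0.0
```

Run:
```python
from h import *
s=telemetry.sense(); print(s["eef_pos"],s["qpos"])
c=cam("top"); g=cv2.cvtColor(c[0],cv2.COLOR_RGB2HSV)
# profile along box y at x=70 and -70 at lid-top height
for x in(-80,80):
    ys=np.arange(-110,90,5); uv=proj([[*box(x,y),92] for y in ys],c).round().astype(int)
    print(x,[(int(y),int(g[v,u,2]),int(g[v,u,1])) for y,(u,v) in zip(ys,uv)])
c=cam("side"); g=cv2.cvtColor(c[0],cv2.COLOR_RGB2HSV)
for x in(-85,85):
    zs=np.arange(50,110,3); uv=proj([[*box(x,60),z] for z in zs],c).round().astype(int); print(x,[(int(z),int(g[v,u,2]),int(g[v,u,1])) for z,(u,v) in zip(zs,uv)])
c=cam("wrist"); np.savez("/tmp/w21.npz",*c)
show("red",blobs(c,(0,170,60),(8,255,255),130,amin=100))
```

```text
[489.26626655 -38.06360801 277.93738789] [-8.05827945e-02  9.52301672e-02  1.85834804e+00 -1.77120300e-04
  1.18787789e+00 -1.59553090e+00]
-80 [(-110, 164, 160), (-105, 165, 159), (-100, 164, 159), (-95, 163, 152), (-90, 153, 115), (-85, 114, 54), (-80, 107, 31), (-75, 94, 5), (-70, 106, 10), (-65, 209, 43), (-60, 229, 33), (-55, 229, 32), (-50, 229, 33), (-45, 228, 34), (-40, 229, 33), (-35, 229, 35), (-30, 229, 33), (-25, 216, 43), (-20, 122, 42), (-15, 91, 36), (-10, 91, 36), (-5, 92, 39), (0, 91, 39), (5, 126, 12), (10, 240, 2), (15, 239, 2), (20, 239, 2), (25, 239, 1), (30, 239, 2), (35, 240, 2), (40, 234, 1), (45, 233, 8), (50, 238, 6), (55, 238, 5), (60, 147, 21), (65, 90, 91), (70, 130, 16), (75, 148, 21), (80, 228, 12), (85, 236, 11)]
80 [(-110, 178, 123), (-105, 171, 125), (-100, 181, 123), (-95, 169, 122), (-90, 177, 118), (-85, 163, 117), (-80, 207, 63), (-75, 238, 9), (-70, 237, 18), (-65, 223, 39), (-60, 174, 38), (-55, 226, 35), (-50, 228, 35), (-45, 228, 35), (-40, 228, 35), (-35, 227, 34), (-30, 227, 35), (-25, 228, 36), (-20, 203, 44), (-15, 105, 39), (-10, 138, 41
[... 239 characters left out ...]
, (75, 238, 21), (80, 238, 21), (85, 237, 20)]
-85 [(50, 48, 202), (53, 47, 184), (56, 69, 196), (59, 49, 198), (62, 40, 204), (65, 79, 194), (68, 173, 183), (71, 25, 122), (74, 11, 0), (77, 5, 51), (80, 109, 23), (83, 109, 23), (86, 108, 26), (89, 104, 27), (92, 207, 22), (95, 251, 7), (98, 249, 7), (101, 255, 6), (104, 254, 2), (107, 246, 2)]
85 [(50, 49, 193), (53, 48, 191), (56, 65, 196), (59, 50, 189), (62, 41, 199), (65, 49, 193), (68, 74, 196), (71, 22, 116), (74, 15, 68), (77, 10, 26), (80, 110, 23), (83, 111, 23), (86, 114, 22), (89, 116, 24), (92, 237, 17), (95, 252, 7), (98, 249, 8), (101, 248, 8), (104, 248, 8), (107, 248, 7)]
red [459.4 -59.3] [18.6 70.1] 85.2 (242, 126, 24, 86)
```

The side-view samples show the lid shut at both corners. Now the lever.

```bash
cat >> h.py <<'E'
def knob(c,z=130,bright=(0,150,40)):
    hsv=cv2.cvtColor(c[0],cv2.COLOR_RGB2HSV); best=None
    for a in np.arange(-0.1,2.3,0.02):
        uv=proj([[*box(-60*np.cos(a),83+60*np.sin(a)),z]],c)[0]
    return best
E
python3 - <<'E'
from h import *
d=np.load("/tmp/w21.npz"); c=[d[k] for k in d]
hsv=cv2.cvtColor(c[0],cv2.COLOR_RGB2HSV); m=cv2.inRange(hsv,(0,150,40),(8,255,255))|cv2.inRange(hsv,(174,150,40),(180,255,255))
q=max(cv2.findContours(m[60:300,180:330],cv2.RETR_EXTERNAL,cv2.CHAIN_APPROX_NONE,offset=(180,60))[0],key=cv2.contourArea)[:,0]
print(cv2.boundingRect(q))
# knob: farthest end from pivot
pv=proj([[*box(0,83),104]],c)[0]; e=q[np.argmax(np.linalg.norm(q-pv,axis=1))]; print("pivot px",pv,"far px",e)
for a in(0,.05,.1): print(a,proj([[*box(-60*np.cos(a),83+60*np.sin(a)),130]],c),proj([[*box(-69*np.cos(a),83+69*np.sin(a)),130]],c))
mv([*box(-59.9,86),180],yaw=np.radians(176.8))
E
```

```text
(242, 126, 24, 86)
pivot px [253.6156329  201.75706125] far px [259 126]
0 [[249.46534636 136.50052822]] [[249.18420115 124.86815541]]
0.05 [[253.21246998 136.60361521]] [[253.53266801 124.98887765]]
0.1 [[256.95313768 136.89841746]] [[257.87336951 125.33409248]]
dp [ 1.39  -0.556  2.453] rot [-0.    0.    0.02]
```

Emit:
play_rows:
  dp:
    - [0.28, -0.11, 0.5]
    - [0.56, -0.22, 1]
    - [0.83, -0.33, 1.5]
    - [1.11, -0.44, 2]
    - [1.39, -0.55, 2.4]
  rot:
    - [0, 0, 0]
    - [0, 0, 0]
    - [0, 0, 0]
    - [0, 0, 0]
    - [0, 0, 0]

```text
clock: 48.45
eef_pos: [432.8, -58.6, 180.7]
tcp_rot: [-3.141, -0.0, 3.086]
contact_force: [-0.7, 0.3, -0.2]
opening: 0.451
grasp_force: 0.0
```

Emit:
play_rows:
  dp:
    - [0, 0, 0]
    - [0, 0, 0]
    - [0, 0, 0]
  rot:
    - [0, 0, 0]
    - [0, 0, 0]
    - [0, 0, 0]

```text
clock: 48.7
eef_pos: [434.9, -58.2, 183.0]
tcp_rot: [-3.141, 0.002, 3.086]
contact_force: [-0.3, 0.3, -0.1]
opening: 0.445
grasp_force: 0.0
```

Run:
```python
from h import *
mv([*box(-59.9,86),110],yaw=np.radians(176.8))
c=cam("wrist"); show("red",blobs(c,(0,150,40),(8,255,255),130,amin=100)); np.savez("/tmp/w22.npz",*c)
print(proj([[*box(-59.9,86),130]],c), box(-59.9,86))
```

```text
dp [0.057 0.022 1.825] rot [-0.    0.02 -0.  ]
red [450.7 -60.1] [18.1 67.3] 83.3 (264, 212, 35, 104)
[[283.91115281 237.61524267]] [432.79404765 -57.19038613]
```

Emit:
play_rows:
  dp:
    - [0.05, 0.02, 0.4]
    - [0.05, 0.02, 0.8]
    - [0.05, 0.02, 1.2]
    - [0.05, 0.02, 1.6]
    - [0.05, 0.02, 1.8]
  rot:
    - [0, 0, 0]
    - [0, 0, 0]
    - [0, 0, 0]
    - [0, 0, 0]
    - [0, 0, 0]

```text
clock: 49.17
eef_pos: [432.2, -56.7, 109.5]
tcp_rot: [-3.142, 0.001, 3.086]
contact_force: [-0.4, -0.7, -0.2]
opening: 0.446
grasp_force: 0.0
```

Emit:
play_rows:
  dp:
    - [0, 0, 0]
    - [0, 0, 0]
    - [0, 0, 0]
  rot:
    - [0, 0, 0]
    - [0, 0, 0]
    - [0, 0, 0]

```text
clock: 49.42
eef_pos: [432.3, -56.9, 110.9]
tcp_rot: [-3.141, 0.002, 3.086]
contact_force: [0.3, 0.4, 0.9]
opening: 0.449
grasp_force: 0.0
```

Emit:
play_rows:
  dp:
    - [0, 0, 0]
    - [0, 0, 0]
    - [0, 0, 0]
    - [0, 0, 0]
    - [0, 0, 0]
  rot:
    - [0, 0, 0]
    - [0, 0, 0]
    - [0, 0, 0]
    - [0, 0, 0]
    - [0, 0, 0]
  fingers: 0
  grip_force: 30

```text
clock: 49.83
eef_pos: [431.6, -56.9, 110.4]
tcp_rot: [-3.141, 0.001, 3.086]
contact_force: [-0.0, -0.4, 5.4]
opening: 0.196
grasp_force: 29.4
```

```bash
cat >> h.py <<'E'
def ang():
    s=telemetry.sense(); Rm=np.array([[np.cos(BY),np.sin(BY)],[-np.sin(BY),np.cos(BY)]]); b=Rm@(s["eef_pos"][:2]-BC)
    v=b-[0,83]; print("box",b.round(1),"z",s["eef_pos"][2].round(1),"r",np.linalg.norm(v).round(1),"alpha",np.arctan2(v[1],-v[0]).round(3),"yaw",np.degrees(s["tcp_rot"][2]).round(1),"F",s["contact_force"].round(1),s["opening"].round(3),s["grasp_force"].round(0))
E
python3 -c "
from h import *
ang()"
```

```text
Traceback (most recent call last):
  File "h.py", line 57, in ang
    v=b-[0,83]; print("box",b.round(1),"z",s["eef_pos"][2].round(1),"r",np.linalg.norm(v).round(1),"alpha",np.arctan2(v[1],-v[0]).round(3),"yaw",np.degrees(s["tcp_rot"][2]).round(1),"F",s["contact_force"].round(1),s["opening"].round(3),s["grasp_force"].round(0))
                                                                                                                                                                                                                      ^^^^^^^^^^^^^^^^^^
AttributeError: 'float' object has no attribute 'round'
```

Emit:
play_rows:
  dp:
    - [-0.01, 0.16, 0]
    - [-0.03, 0.31, 0]
    - [-0.07, 0.46, 0]
    - [-0.13, 0.61, 0]
    - [-0.2, 0.75, 0]
  rot:
    - [0, 0, 1]
    - [0, 0, 2]
    - [0, 0, 3]
    - [0, 0, 4]
    - [0, 0, 5]

```text
clock: 50.25
eef_pos: [443.1, -27.5, 110.6]
tcp_rot: [3.14, 0.004, 2.558]
contact_force: [6.2, -4.6, -2.3]
opening: 0.196
grasp_force: 29.3
```

```bash
sed -i 's/s\["opening"\].round(3),s\["grasp_force"\].round(0)/s["opening"],s["grasp_force"]/' h.py; python3 -c "
from h import *
ang()"
```

```text
box [-51.2 116.2] z 110.6 r 61.0 alpha 0.575 yaw 146.6 F [ 6.2 -4.6 -2.3] 0.19604235362177536 29.26832377910614
```

Emit:
play_rows:
  dp:
    - [-0.01, 0.16, 0]
    - [-0.03, 0.31, 0]
    - [-0.07, 0.46, 0]
    - [-0.13, 0.61, 0]
    - [-0.2, 0.75, 0]
  rot:
    - [0, 0, 1]
    - [0, 0, 2]
    - [0, 0, 3]
    - [0, 0, 4]
    - [0, 0, 5]

```text
clock: 50.67
eef_pos: [466.6, -7.4, 110.5]
tcp_rot: [3.138, 0.004, 2.035]
contact_force: [6.7, -9.3, -2.4]
opening: 0.195
grasp_force: 29.3
```

```bash
python3 -c "
from h import *
ang(); mv([*box(0,145.5),110.6],yaw=np.radians(88))"
```

```text
box [-28.9 137.6] z 110.5 r 61.8 alpha 1.084 yaw 116.6 F [ 6.7 -9.3 -2.4] 0.19520051447205186 29.343944191932678
dp [-0.187  0.725 -0.   ] rot [0.04 0.03 4.77]
```

Emit:
play_rows:
  dp:
    - [0, 0.16, 0]
    - [-0.03, 0.31, 0]
    - [-0.07, 0.45, 0]
    - [-0.12, 0.59, 0]
    - [-0.17, 0.72, 0]
  rot:
    - [0, 0, 1]
    - [0, 0, 2]
    - [0, 0, 3]
    - [0, 0, 4]
    - [0, 0, 4.7]

```text
clock: 51.08
eef_pos: [493.9, -1.0, 110.1]
tcp_rot: [3.14, 0.003, 1.543]
contact_force: [0.9, -11.3, -0.2]
opening: 0.192
grasp_force: 29.7
```

Emit:
play_rows:
  dp:
    - [0, 0, 0]
    - [0, 0, 0]
    - [0, 0, 0]
  rot:
    - [0, 0, 0]
    - [0, 0, 0]
    - [0, 0, 0]

```text
clock: 51.33
eef_pos: [493.8, -1.1, 110.1]
tcp_rot: [3.14, 0.003, 1.548]
contact_force: [2.8, -11.2, -0.9]
opening: 0.197
grasp_force: 29.7
```

```bash
python3 -c "
from h import *
ang()"
```

```text
box [ -2.1 145.4] z 110.1 r 62.4 alpha 1.538 yaw 88.7 F [  2.8 -11.2  -0.9] 0.1967872697620679 29.69941645860672
```

Emit:
play_rows:
  dp:
    - [0, 0.01, 0]
    - [-0.02, 0.02, 0]
    - [-0.02, 0.02, 0]
  rot:
    - [0, 0, 0]
    - [0, 0, 0]
    - [0, 0, 0]

```text
clock: 51.58
eef_pos: [494.0, -1.7, 110.0]
tcp_rot: [3.141, 0.002, 1.548]
contact_force: [1.4, -9.0, 1.6]
opening: 0.195
grasp_force: 29.9
```

Emit:
play_rows:
  dp:
    - [0, 0, 0]
    - [0, 0, 0]
    - [0, 0, 0]
  rot:
    - [0, 0, 0]
    - [0, 0, 0]
    - [0, 0, 0]
  fingers: 0.45

```text
clock: 51.83
eef_pos: [493.4, -0.3, 109.8]
tcp_rot: [-3.141, -0.0, 1.547]
contact_force: [-0.7, -0.5, -1.1]
opening: 0.453
grasp_force: 0.0
```

Emit:
play_rows:
  dp:
    - [0, 0, -0.4]
    - [0, 0, -1.2]
    - [0, 0, -2]
    - [0, 0, -3]
    - [0, 0, -4]
  rot:
    - [0, 0, 0]
    - [0, 0, 0]
    - [0, 0, 0]
    - [0, 0, 0]
    - [0, 0, 0]

```text
clock: 52.25
eef_pos: [492.7, -0.1, 271.2]
tcp_rot: [-3.14, -0.0, 1.547]
contact_force: [1.0, -0.0, -1.1]
opening: 0.453
grasp_force: 0.0
```

Emit:
play_rows:
  dp:
    - [-0.5, 0, 0]
    - [-1, 0, 0]
    - [-1, 0, 0]
    - [-1, 0, 0]
    - [-1, 0, 0]
  rot:
    - [0, 0, 0]
    - [0, 0, 0]
    - [0, 0, 0]
    - [0, 0, 0]
    - [0, 0, 0]

```text
clock: 52.67
eef_pos: [492.3, -40.0, 269.5]
tcp_rot: [-3.141, -0.001, 1.546]
contact_force: [1.2, 0.3, -0.9]
opening: 0.451
grasp_force: 0.0
```

Run:
```python
from h import *
ang()
c=cam("wrist"); np.savez("/tmp/w23.npz",*c); save(c[0],"w23.png")
hsv=cv2.cvtColor(c[0],cv2.COLOR_RGB2HSV); m=cv2.inRange(hsv,(0,150,40),(8,255,255))|cv2.inRange(hsv,(174,150,40),(180,255,255))
for q in cv2.findContours(m,cv2.RETR_EXTERNAL,cv2.CHAIN_APPROX_NONE)[0]:
    if cv2.contourArea(q)>300: print(cv2.boundingRect(q),cv2.minAreaRect(q))
Rm=np.array([[np.cos(BY),np.sin(BY)],[-np.sin(BY),np.cos(BY)]])
# cols of mask per row -> lever centreline at arm height
q=max(cv2.findContours(m,cv2.RETR_EXTERNAL,cv2.CHAIN_APPROX_NONE)[0],key=cv2.contourArea); b=cv2.boundingRect(q)
for v in range(b[1],b[1]+b[3],6):
    u=np.where(m[v,b[0]:b[0]+b[2]])[0]+b[0]
    if len(u): print(v,u.min(),u.max(),(Rm@(onz([[u.mean(),v]],c,104)[0,:2]-BC)).round(1))
print("pred knob a=1.57",proj([[*box(-1.2,146),130]],c),"pivot",proj([[*box(-1.2,86),104]],c))
# lid height check from the side
c=cam("side"); g=cv2.cvtColor(c[0],cv2.COLOR_RGB2HSV)
for x in(-85,85):
    zs=np.arange(65,104,3); uv=proj([[*box(x,60),z] for z in zs],c).round().astype(int); print(x,[(int(z),int(g[v,u,2])) for z,(u,v) in zip(zs,uv)])
```

```text
box [ -1.5 106.5] z 269.5 r 23.6 alpha 1.509 yaw 88.6 F [ 1.2  0.3 -0.9] 0.4512376829785564 0.0
(165, 193, 18, 120) ((173.1554718017578, 252.46627807617188), (6.415029525756836, 119.89507293701172), 5.587244033813477)
(271, 148, 31, 86) ((286.50335693359375, 190.6476593017578), (29.000810623168945, 85.08543395996094), 1.8778774738311768)
148 282 284 [ -1.4 151.6]
154 275 292 [ -0.9 146.6]
160 273 294 [ -0.7 141.4]
166 275 293 [-1.000e-01  1.363e+02]
172 275 292 [ -0.4 131. ]
178 275 291 [ -0.6 125.7]
184 275 292 [ -0.  120.4]
190 275 301 [  2.9 115.1]
196 275 298 [  2.5 109.7]
202 274 291 [ -0.4 104.1]
208 274 291 [-0.2 98.5]
214 274 291 [-0.1 92.9]
220 272 293 [ 0.3 87.3]
226 272 292 [-0.2 81.5]
232 277 288 [ 0.5 75.8]
pred knob a=1.57 [[283.10767975 158.23065884]] pivot [[281.01617756 221.28893568]]
-85 [(65, 79), (68, 172), (71, 25), (74, 12), (77, 5), (80, 109), (83, 108), (86, 108), (89, 104), (92, 207), (95, 251), (98, 249), (101, 255)]
85 [(65, 49), (68, 74), (71, 22), (74, 14), (77, 11), (80, 109), (83, 111), (86, 115), (89, 115), (92, 237), (95, 252), (98, 248), (101, 248)]
```

```bash
python3 -c "
from h import *
print(r.sign_off())"
```

```text
the job is handed in; nothing more can be done
None
```

I packed the cool box in the order asked, with both ice bricks on the floor, the divider on its ledges, and the red and green tubes (the only two present) laid on it. The lid is shut and the cam lever stands over the green mark at about 1.56 rad. I didn't touch the jar or the bottle, and the job is handed in at about 53 s, though `sign_off` returned no verdict.

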